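# Lock a ramekin into the scraping dock of a chopping board

### The arm

A 6-joint arm with a two-finger parallel gripper is mounted at the origin on the work surface. World frame = base frame: x ahead of the robot, y to its left, z up, the work surface at z = 0. Lengths are in m, angles in rad, forces in N, time in s.
With the tool pointing down it reaches from about 0.35 to 0.85 m from the base axis. Payload 8.1 kg.
Tool frame: the origin (TCP) lies midway between the tips of the shut fingers; the grasp point (between the pads) lies 19 mm behind it (robot.tcp_to_grasp is the distance from the TCP to the grasp point, in m); x points along the fingers, y is the direction in which the jaws open and shut, and the axes are right-handed (so a half turn about x gives the same grasp; the last joint's range is limited). The gripper opens to 93 mm and grips with 3 to 60 N. Pads are 15 mm wide; open, the fingers measure 128 mm over their backs; the gripper's body (75 mm by 188 mm) begins 65 mm behind the grasp point.
Start: joints at [1.203, 0.13, 1.488, -0, 1.523, -0.085], TCP at [0.167, 0.576, 0.19] pointing down, gripper open.
Joint ranges: [-2.96, 2.96], [-0.89, 2.26], [0.02, 2.5], [-1.34, 4.48], [0, 2.73], [-2.66, 2.66]. Speed limits (rad/s): [2.39, 2.39, 2.79, 3.14, 3.14, 3.14].

### API

Orientations are given as a rotation vector (axis times angle).
In Python, from plant import robot gives the robot as it stands.
- The arm moves only by the tool play_rows, never from a script. Its argument "plan" is a list of rows, each an object with "slide": the shift along the world's x, y, z as a fraction of full scale, a list of three; "roll": the turn about the world's z as a fraction of full scale; "fingers": the gripper command: -1 is shut, 1 is fully open, values between are in proportion. A call has 1 to 20 rows; each row shifts and turns the commanded pose from where the row before left it; what a row does not reach is not made up. Full scale, the value 1, is 30 mm for a shift and 8 degrees for a turn. A row lasts 1/8 s, in which the tool goes at most 62.5 mm and 10.7 degrees, less where a joint would pass 70% of its speed; a pose out of reach is approached as far as the arm can. A call with a number of a shift or a turn outside -1 to 1 is refused whole. A call with a gripper value outside its range is refused whole. The fingers move at their own pace and stop on an object; "squeeze" is the grip in N (left out, the last holds). Time passes only in rows, so rows that do not move let the fingers close. It gives the time, the measured TCP pose, the force and the opening at its end, in the units of the state.
- robot.read_state(): the state, without advancing time (a new reading comes with each control period).
- robot.read_camera(name): name is "scene" or "top"; returns the picture (384x512x3 uint8, red, green, blue); there is no depth.
- robot.get_calibration(name): a dict with "fx", "fy", "cx", "cy" (pixels), "distortion" ([k1, k2, p1, p2, k3] as OpenCV has them; the pictures are not rectified), "R" (3x3) and "t" (3): a world point X has camera coordinates R X + t. Camera axes: x right, y down, z forward; pixel columns grow to the right and rows downward; lengths in m; the calibration is good to about 2 mm. A picture is of the moment at which its call begins. get_calibration takes no time and is no camera call.
- robot.close_job(): hands the job in, once; it reports no verdict.
Trained networks look in the newest picture that a camera, given by its name, has taken for a name from the list of things; names that differ only in an ending like _2 or _b are one class to them, and where a whole thing is asked for, a point or a joint stands for the part that bears it (a point fixed in the world has none). Each returns a list of dicts, best first, with "p" (0 to 1); they miss things now and then, are a little off and sometimes report something else, mostly with a low value. They report only what shows in the picture. A call takes as long as a camera call. They do not tell look-alikes from the thing itself.
- robot.boxes_of(camera, target): "extent" ([centre column, centre row, width, height] in pixels, round what is visible of it).
- robot.regions_of(camera, target): "region" (384x512 bool, what is visible of it) and "extent" ([centre column, centre row, width, height] in pixels, round what is visible of it).
- robot.mark_of(camera, target): "point" ([column, row] in pixels: a listed point, or the origin of a listed thing).
The state is a dict: "t": time; "q": joint angles; "dq": joint speeds; "joint_torque": joint torques, N m; "tool_pos": TCP position; "orientation": TCP orientation; "force": force on the tool from outside, world axes, zero at the start; "wrist_torque": the same for the moment, N m; "opening": finger opening in m.
Only numpy, scipy, OpenCV 4.12 (cv2) and the standard library are available. Lean on these libraries where they do the work, as an engineer would, in place of code of your own. Each camera call takes 0.05 s, during which the arm holds its last target.

### The job

Stand the white ramekin upright on the board inside the wooden scraping dock and nudge it home so that it rests against both steel pegs. Then slide the keeper up behind it and leave it snug, its sprung nose pushed partly in, so that the two pegs and the keeper all still press on the ramekin once you let go. Go gently, as its glaze chips if it is set down or pressed hard, and leave the spatula, the dosa turner and the spice tin where they are.

Things in the scene. Friction and masses are not known exactly. Their poses are not given: they have to be found in the camera images.
- ramekin: Round white ceramic ramekin, straight-sided, open at the top, 42 mm tall. Its solid foot, the lowest 12 mm, is 66 mm in diameter and is what meets the pegs and keeper; above it the fluted wall is 60 to 63 mm across and 4.5 mm thick. Mass 0.11 to 0.22 kg. Origin: centre of the underside, z up. It starts upright on the board, to the right (-y) of the dock.
- board: Fixed wooden chopping board, 380 mm (x) by 640 mm (y) by 20 mm thick, oiled and smooth, on the marble counter. Origin: centre of its underside; its top is 20 mm higher.
- dock: Fixed wooden dock on the board. Origin: on the board's top, on the dock's middle line. Its +x axis points from the keeper to the pegs (within 0.25 rad of world +x), y left, z up. Two rails, 12 mm high and wide, run along x at y = +-78 mm, from x = -135 to +125 mm, with a 10 mm high tie across the near end. The ramekin stands between the rails on the board itself.
- dock_nest (a point): Mid-range point for the ramekin's centre when home, on the board. The peg bar is set by hand and NOT measured: the true home centre lies anywhere within +-18 mm of this point along dock x and +-3 mm along dock y, and must be found by touch or sight. The pegs do not give. Pegs, nose, ramekin foot and board are slick (friction about 0.2): a freely standing ramekin pushed on slides sideways into both pegs; one held rigidly off-centre meets only one.
- dock_far_end (a point): Far end of the rails, top height. Near it a wooden peg bar (20 mm along x, 12 to 32 mm above the board) is screwed across the rails. In front of it stand two upright steel pegs, 14 mm diameter, 32 mm tall, 57 mm apart centre to centre across the dock. When the ramekin rests on both, its centre is 28 mm short of the line of the peg axes and midway between them.
- keeper: Wooden crossbar, 16 mm (x) by 168 mm (y), 13 to 25 mm above the board, sliding along dock x only, by up to 130 mm. Moving it takes about 10 N and it stays where left. Origin: middle of the bar at board-top height, axes as the dock's; starts at dock x = -105 to -90 mm. Pushed up to the homed ramekin it squeezes it through its sprung nose and holds that squeeze when let go.
- keeper_thumb (a point): Middle of the top of the keeper's thumb piece: an upright wooden block on the crossbar, 14 mm (x) by 30 mm (y), from 25 to 70 mm above the board, centred over the keeper's origin, to be pushed from behind or pinched.
- keeper_nose (a point): Foremost point of the keeper's free nose, 24 mm ahead of the keeper's origin: an upright round steel peg of 16 mm diameter on the middle line, 2 to 22 mm above the board, which meets the ramekin. It is sprung: it gives back up to 4 mm towards the crossbar at 2 N per mm (no preload), then it is solid. This point does not show the give.
- spatula: Teal silicone spatula, about 260 mm long, lying on the right-hand edge of the board. Leave it alone.
- turner: Steel dosa turner with a black handle, 255 mm long, lying roughly along y on the far right of the board. Leave it alone.
- tin: Steel spice tin, 100 by 140 by 60 mm, with a closed hinged lid with a knob, standing on the counter to the left of the board. Leave it alone.
There are look-alikes about, which are no part of the job. There is more than one size of the ramekin; the one meant has the size given above.

How it is judged:
By the outcome, as a careful person would: the job done as asked, in the order asked, and still so for the second after the job is handed in, with the robot touching nothing.
It also fails if it takes over 61 s, if anything falls off the work surface, if the arm or the gripper's body presses on something with over 40 N, if the wrist force passes 120 N, or if a joint passes its speed limit or range.

## Working session

There is one attempt and no reset: what is moved stays moved. The work goes in short steps, Python scripts to look and compute and a tool call to move; the robot and the scene stay as the last step left them, time stands still between calls to the robot, and variables do not carry over. Pictures are saved under pics/ and viewed, and the job is handed in when it is done.

Besides the shell and the picture viewer there is one more tool, called after ">>>" as name(argument=value, ...) on one line, values as JSON. play_rows: Moves the arm, as the interface text tells. Its arguments: {"type":"object","properties":{"plan":{"type":"array","items":{"type":"object","properties":{"slide":{"type":"array","items":{"type":"number","minimum":-1,"maximum":1}},"roll":{"type":"number","minimum":-1,"maximum":1},"fingers":{"type":"number"}}}},"squeeze":{"type":"number"}},"required":["plan"]}

```bash
ls; mkdir -p pics; cat > h.py <<'E'
import numpy as np, cv2
from plant import robot
def cal(n):
    c=robot.get_calibration(n); K=np.array([[c['fx'],0,c['cx']],[0,c['fy'],c['cy']],[0,0,1.]])
    return K,np.array(c['distortion'],float),np.array(c['R'],float),np.array(c['t'],float)
def p2w(n,px,z):
    K,d,R,t=cal(n); u=cv2.undistortPoints(np.array(px,float).reshape(-1,1,2),K,d).reshape(-1,2)
    o=-R.T@t; r=np.c_[u,np.ones(len(u))]@R
    return o+r*((z-o[2])/r[:,2])[:,None]
def w2p(n,X):
    K,d,R,t=cal(n); return cv2.projectPoints(np.array(X,float).reshape(-1,3),cv2.Rodrigues(R)[0],t,K,d)[0].reshape(-1,2)
def save(n,f,crop=None,s=1.5):
    im=robot.read_camera(n)[:,:,::-1].copy()
    if crop: im=im[crop[1]:crop[3],crop[0]:crop[2]]
    cv2.imwrite('pics/'+f,cv2.resize(im,None,fx=s,fy=s,interpolation=cv2.INTER_CUBIC)); return im
E
python3 - <<'E'
from h import *
save('scene','s0.png');save('top','t0.png')
for n in('scene','top'):
    K,d,R,t=cal(n);print(n,K[0,0],-R.T@t,R[2])
for n in('top','scene'):
  for k in('ramekin',):
    for b in robot.boxes_of(n,k):print(n,k,b)
  for k in('dock','dock_nest','dock_far_end','keeper','keeper_thumb','keeper_nose'):
    print(n,k,robot.mark_of(n,k))
print(robot.read_state())
E
```

```text
pics
scene 418.15890971087146 [1.25409474 0.33323263 1.23817211] [-0.51810772 -0.23981267 -0.82100809]
top 368.6114591838643 [0.36929371 0.02261708 1.26252565] [ 0.15400434 -0.01553336 -0.98794806]
top ramekin {'extent': [368.1, 210.7, 22.4, 22.4], 'p': 0.95}
top ramekin {'extent': [377.4, 252.1, 28.2, 25.6], 'p': 0.82}
top ramekin {'extent': [310.4, 204.5, 21.3, 19.0], 'p': 0.57}
top dock []
top dock_nest [{'point': [337.4, 210.2], 'p': 0.4}]
top dock_far_end []
top keeper [{'point': [207.0, 220.8], 'p': 0.69}]
top keeper_thumb [{'point': [204.5, 223.4], 'p': 0.53}]
top keeper_nose [{'point': [206.2, 215.9], 'p': 0.79}]
scene ramekin {'extent': [206.8, 182.6, 23.3, 17.5], 'p': 0.79}
scene ramekin {'extent': [176.1, 133.8, 25.1, 28.9], 'p': 0.73}
scene ramekin {'extent': [158.8, 161.1, 21.8, 23.8], 'p': 0.65}
scene dock [{'point': [306.3, 196.5], 'p': 0.73}, {'point': [182.2, 169.1], 'p': 0.5}]
scene dock_nest []
scene dock_far_end []
scene keeper [{'point': [299.9, 207.9], 'p': 0.61}]
scene keeper_thumb [{'point': [307.0, 199.6], 'p': 0.64}]
scene keeper_nose [{'point': [297.7, 209.7], 'p': 0.66}]
{'t': 0.8, 'q': array([ 1.20258720e+00,  1.30376184e-01,  1.48816685e+00, -3.58135504e-06,
        1.52300624e+00, -8.53894215e-02]), 'dq': array([-0.00018749, -0.00048054, -0.00163362,  0.00011483, -0.0025135 ,
        0.00128664]), 'joint_torque': array([ 1.32035973e-03, -5.59676850e+01, -4.92041159e+01,  7.71764363e-02,
        2.17078754e-02, -3.10286418e-05]), 'tool_pos': array([0.16742004, 0.57619053, 0.18966769]), 'orientation': array([ 0.22202444,  1.55935927, -0.22195913]), 'force': array([-0.46683058,  0.47310983,  0.01643231]), 'wrist_torque': array([-0.00657911, -0.00391935,  0.01220915]), 'opening': 0.09266587627969426}
```

View pics/s0.png

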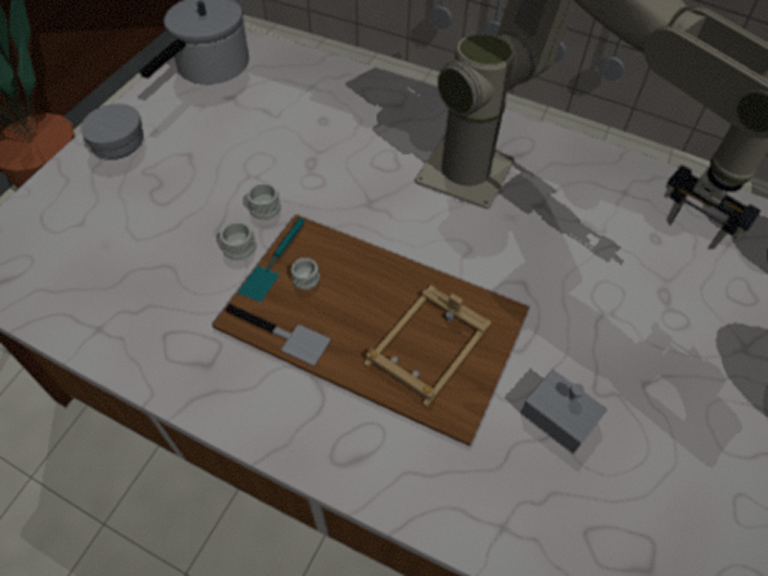

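View pics/t0.png

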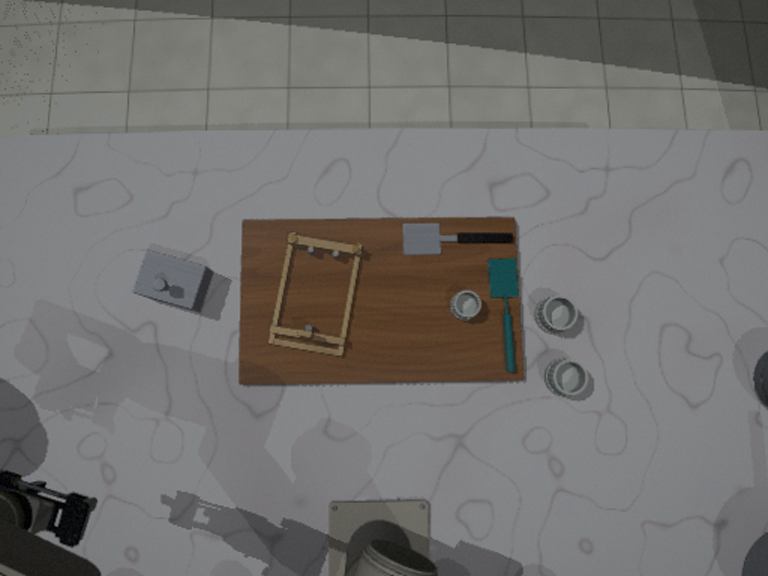

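Candidates for the ramekin in the top view are (310,204) on the board, and (371,209) and (378,252) on the counter, which look like mugs or larger ramekins. By the description (on the board, right of the dock) I choose (310,204). I'll check it in close crops.

```bash
python3 - <<'E'
from h import *
a=save('top','t1.png',(280,170,410,275),6)
b=save('top','t2.png',(165,140,255,250),5.4)
c=save('scene','s1.png',(230,180,350,275),6)
for r in robot.regions_of('top','ramekin'):
    m=r['region'];e=r['extent'];print(e,r['p'],m.sum(),p2w('top',[e[:2]],.05))
    cs,_=cv2.findContours(m.astype(np.uint8),0,2); 
robot.read_camera('scene')
for r in robot.regions_of('scene','ramekin'):
    e=r['extent'];print(e,r['p'],p2w('scene',[e[:2]],.041))
E
```

```text
[374.6, 252.8, 28.9, 24.2] 0.95 541 [[ 0.36524265 -0.40657822  0.05      ]]
[370.9, 209.7, 25.1, 22.7] 0.77 578 [[ 0.5082181  -0.40303516  0.05      ]]
[175.6, 135.7, 24.9, 27.7] 0.74 [[ 0.38999061 -0.41029149  0.041     ]]
[206.1, 183.9, 19.1, 17.1] 0.57 [[ 0.5369771  -0.18858992  0.041     ]]
```

View pics/t1.png

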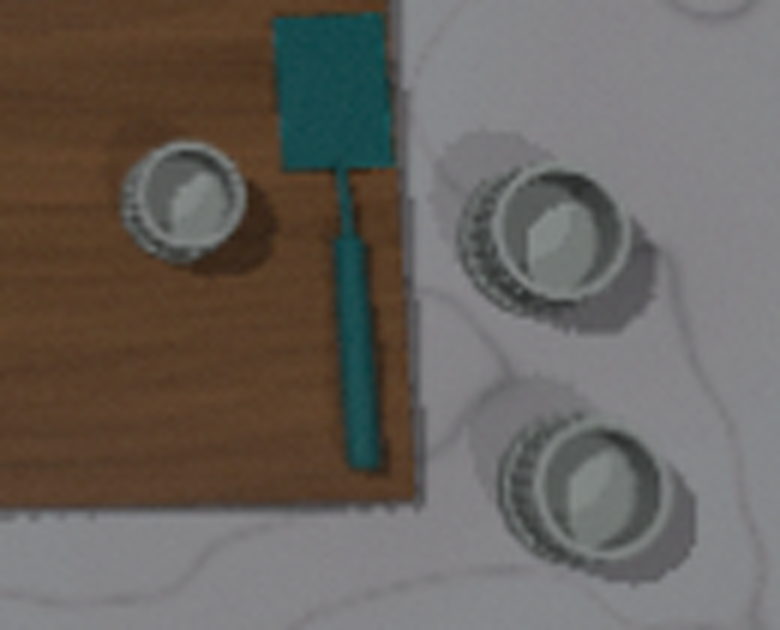

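View pics/t2.png

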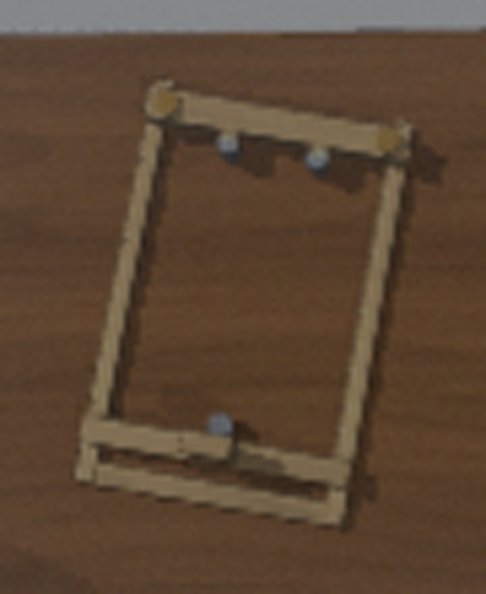

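View pics/s1.png

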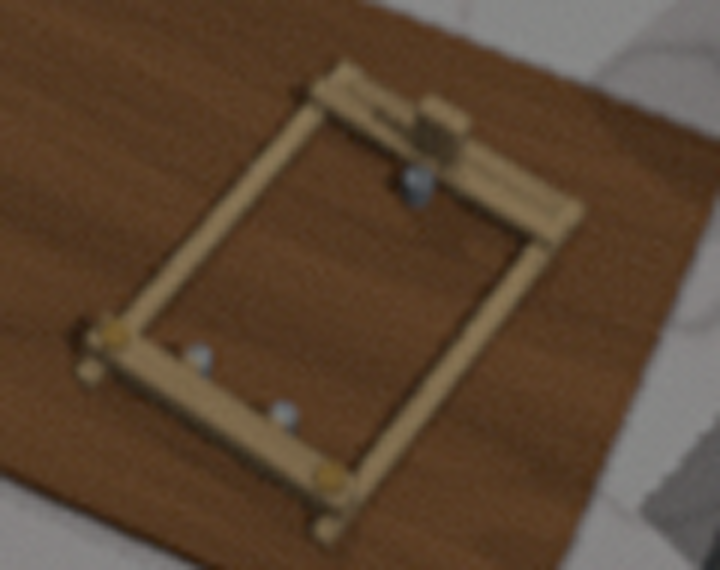

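```bash
python3 - <<'E'
from h import *
def T(x,y):return (165+(x-2.2)/5.4,140+(y-2.2)/5.4)
def S(x,y):return (230+(x-2.5)/6,180+(y-2.5)/6)
def R(x,y):return (280+(x-2.5)/6,170+(y-2.5)/6)
f=lambda n,p,z:print(n,np.round(p2w(n,p,z)*1000,1).tolist())
f('top',[T(229,142),T(318,157)],.052)
f('scene',[S(199,350),S(286,407)],.052)
f('top',[T(221,424)],.042); f('scene',[S(419,177)],.042)
f('top',[R(190,195)],.062)
robot.read_camera('scene'); save('scene','s2.png',(180,155,240,205),12)
# rails top z=.032: inner edges
f('top',[T(160,125),T(110,415),T(385,165),T(340,460)],.032)
for z in(.045,.052):f('top',[T(162,102),T(386,140)],z); f('scene',[S(115,332),S(329,477)],z)
# keeper/tie corners
f('top',[T(84,483),T(343,523)],.032)
E
```

```text
top [[663.6, 144.3, 52.0], [653.3, 88.9, 52.0]]
scene [[648.2, 86.8, 52.0], [658.5, 143.0, 52.0]]
top [[488.3, 149.6, 42.0]]
scene [[486.1, 148.4, 42.0]]
top [[534.9, -200.7, 62.0]]
top [[680.1, 190.2, 32.0], [495.7, 219.5, 32.0], [652.4, 47.6, 32.0], [466.1, 77.0, 32.0]]
top [[691.6, 187.3, 45.0], [665.4, 46.6, 45.0]]
scene [[655.1, 39.8, 45.0], [682.5, 179.2, 45.0]]
top [[689.8, 186.4, 52.0], [663.7, 46.5, 52.0]]
scene [[658.7, 41.5, 52.0], [685.8, 180.1, 52.0]]
top [[453.8, 235.1, 32.0], [427.2, 75.4, 32.0]]
```

View pics/s2.png

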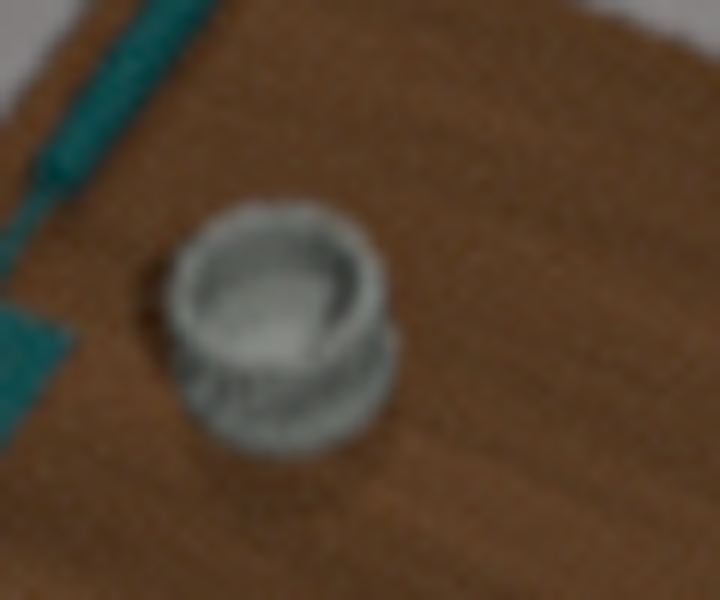

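```bash
python3 - <<'E'
from h import *
s=robot.read_state();Rm=cv2.Rodrigues(s['orientation'])[0];print(Rm.round(3),robot.tcp_to_grasp,s['t'])
def R(x,y):return (280+(x-2.5)/6,170+(y-2.5)/6)
f=lambda n,p,z:print(n,np.round(p2w(n,p,z)*1000,1).tolist())
f('scene',[(180+(277-5.5)/12,155+(280-5.5)/12)],.062)
f('top',[R(275,20),R(283,170),R(335,180),R(335,240)],.025)
# project predicted rim/foot circles for check
im=robot.read_camera('top')[:,:,::-1].copy(); im2=robot.read_camera('scene')[:,:,::-1].copy()
a=np.linspace(0,2*np.pi,60)
for n,i,crop,out in(('top',im,(290,180,335,225),'t3.png'),('scene',im2,(185,160,230,205),'s3.png')):
    x0,y0,x1,y1=crop;k=12;b=cv2.resize(i[y0:y1,x0:x1],None,fx=k,fy=k,interpolation=cv2.INTER_CUBIC)
    for r,z,c in((.0305,.062,(0,0,255)),(.033,.02,(0,255,0))):
        P=w2p(n,np.c_[.5345+r*np.cos(a),-.200+r*np.sin(a),0*a+z]); cv2.polylines(b,[np.int32((P-[x0,y0])*k+k/2)],1,c,1)
    cv2.imwrite('pics/'+out,b)
cv2.imwrite('pics/c3.png',np.hstack([cv2.resize(cv2.imread('pics/'+o),(400,400)) for o in('t3.png','s3.png')]))
E
```

```text
[[-0.     0.279  0.96 ]
 [ 0.     0.96  -0.279]
 [-1.     0.    -0.   ]] 0.0188 1.2
scene [[532.3, -203.5, 62.0]]
top [[641.0, -260.9, 25.0], [553.7, -261.4, 25.0], [547.5, -291.0, 25.0], [513.2, -289.3, 25.0]]
```

View pics/c3.png

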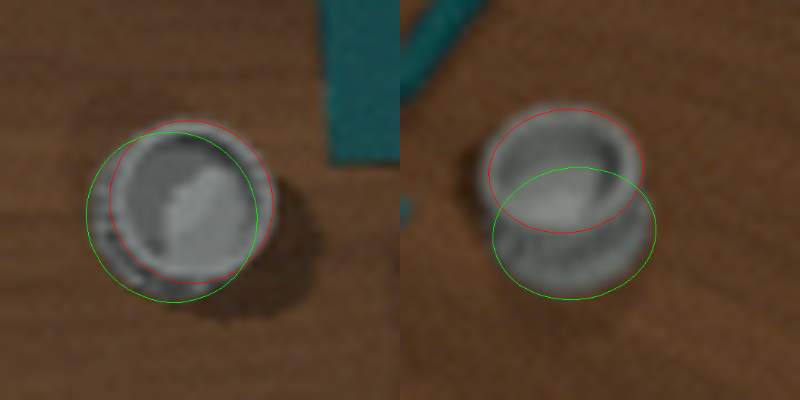

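The picture confirms (310,204): its rim and foot outlines fit 66 mm, centred near (0.5335, -0.2015), and the counter ones are larger. I'm moving there now.

>>> play_rows(plan=[{"slide": [0.9,-1,0],"roll": 0.77,"fingers": 1},{"slide": [0.9,-1,0],"roll": 0,"fingers": 1},{"slide": [0.9,-1,0],"roll": 0,"fingers": 1},{"slide": [0.9,-1,0],"roll": 0,"fingers": 1},{"slide": [0.9,-1,0],"roll": 0,"fingers": 1},{"slide": [0.9,-1,0],"roll": 0,"fingers": 1},{"slide": [0.9,-1,0],"roll": 0,"fingers": 1},{"slide": [0.9,-1,0],"roll": 0,"fingers": 1},{"slide": [0.9,-1,0],"roll": 0,"fingers": 1},{"slide": [0.9,-1,0],"roll": 0,"fingers": 1},{"slide": [0.9,-1,0],"roll": 0,"fingers": 1},{"slide": [0.9,-1,0],"roll": 0,"fingers": 1},{"slide": [0.9,-1,0],"roll": 0,"fingers": 1},{"slide": [0.3,-1,0],"roll": 0,"fingers": 1},{"slide": [0.2,-1,0],"roll": 0,"fingers": 1},{"slide": [0,-1,0],"roll": 0,"fingers": 1},{"slide": [0,-1,0],"roll": 0,"fingers": 1},{"slide": [0,-1,0],"roll": 0,"fingers": 1},{"slide": [0,-1,0],"roll": 0,"fingers": 1},{"slide": [0,-1,0],"roll": 0,"fingers": 1}], squeeze=6)

```text
t: 3.8
tool_pos: [0.5334, -0.0248, 0.1898]
orientation: [0.138, 1.566, -0.138]
force: [-0.4, -0.1, -0.6]
opening: 0.0932
```

>>> play_rows(plan=[{"slide": [0,-1,0]},{"slide": [0,-1,0]},{"slide": [0,-1,0]},{"slide": [0,-1,0]},{"slide": [0,-1,0]},{"slide": [0,-0.9,0]},{"slide": [0,0,-0.9]},{"slide": [0,0,-0.9]},{"slide": [0,0,-0.9]},{"slide": [0,0,0]}])

```text
$.plan[0]: bad value
```

```bash
python3 - <<'E'
from h import *
save('scene','s4.png',(170,130,270,210),7.5)
E
```

```text
(no output)
```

View pics/s4.png

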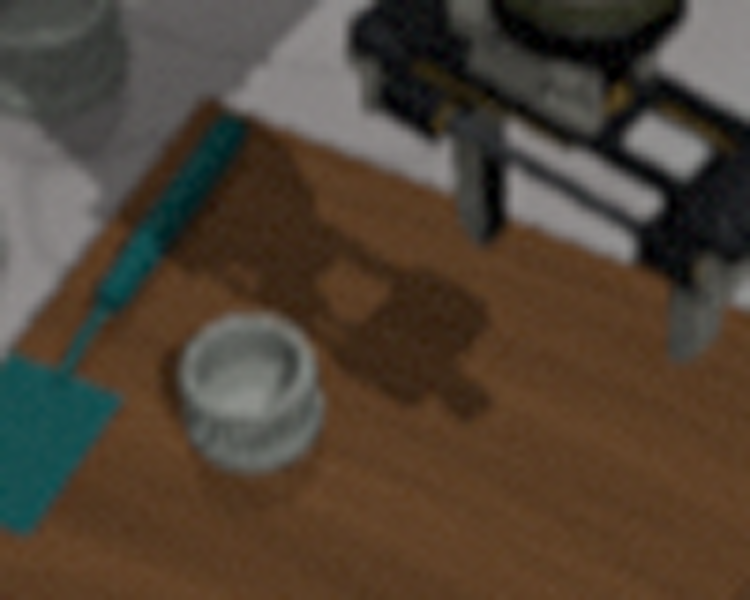

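The call was refused because every field is needed in each row. The picture shows the arm has not moved since (gripper upper right, ramekin at crop (250,390)). I'm sending it again.

>>> play_rows(plan=[{"slide": [0,-1,0],"roll": 0,"fingers": 1},{"slide": [0,-1,0],"roll": 0,"fingers": 1},{"slide": [0,-1,0],"roll": 0,"fingers": 1},{"slide": [0,-1,0],"roll": 0,"fingers": 1},{"slide": [0,-1,0],"roll": 0,"fingers": 1},{"slide": [0,-0.9,0],"roll": 0,"fingers": 1},{"slide": [0,0,-0.9],"roll": 0,"fingers": 1},{"slide": [0,0,-0.9],"roll": 0,"fingers": 1},{"slide": [0,0,-0.9],"roll": 0,"fingers": 1},{"slide": [0,0,0],"roll": 0,"fingers": 1}])

```text
t: 5.1
tool_pos: [0.5315, -0.1998, 0.1061]
orientation: [0.139, 1.571, -0.136]
force: [-0.6, -0.6, -0.5]
opening: 0.093
```

```bash
python3 - <<'E'
from h import *
save('scene','s5.png',(150,100,270,210),5)
E
```

```text
(no output)
```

View pics/s5.png

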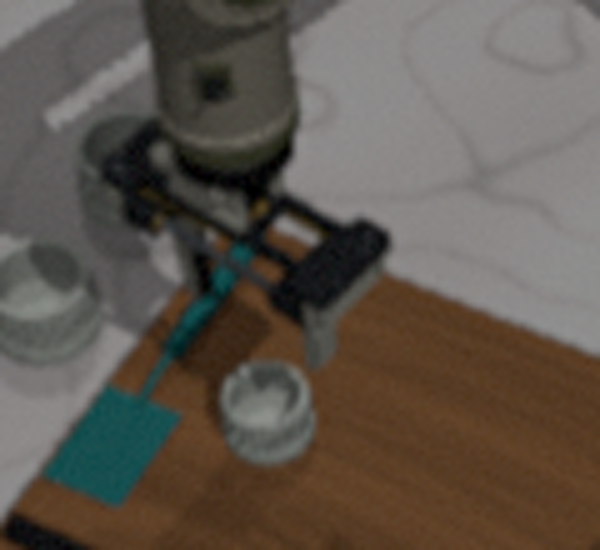

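>>> play_rows(plan=[{"slide": [0.05,-0.04,-0.8],"roll": 0,"fingers": 1},{"slide": [0,0,-0.7],"roll": 0,"fingers": 1},{"slide": [0,0,-0.5],"roll": 0,"fingers": 1},{"slide": [0,0,-0.3],"roll": 0,"fingers": 1},{"slide": [0,0,-0.07],"roll": 0,"fingers": 1},{"slide": [0,0,0],"roll": 0,"fingers": 0.6},{"slide": [0,0,0],"roll": 0,"fingers": 0.5},{"slide": [0,0,0],"roll": 0,"fingers": 0.42}], squeeze=6)

```text
t: 6.15
tool_pos: [0.5353, -0.2022, 0.0381]
orientation: [0.137, 1.566, -0.138]
force: [-0.2, 0.2, 0.2]
opening: 0.0685
```

```bash
python3 - <<'E'
from h import *
save('scene','s6.png',(150,120,250,210),6);save('top','t6.png',(270,160,370,250),6)
cv2.imwrite('pics/c6.png',cv2.resize(np.hstack([cv2.imread('pics/s6.png'),cv2.imread('pics/t6.png')]),(800,360)))
E
```

```text
(no output)
```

View pics/c6.png

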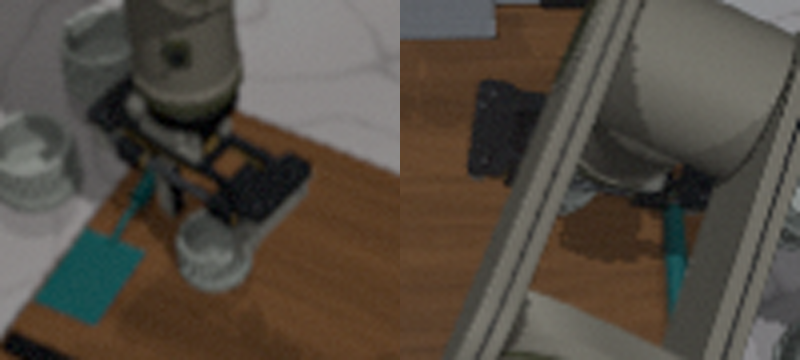

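>>> play_rows(plan=[{"slide": [0,0,0],"roll": 0,"fingers": 0.38},{"slide": [0,0,0],"roll": 0,"fingers": 0.34},{"slide": [0,0,0],"roll": 0,"fingers": 0.3},{"slide": [0,0,0],"roll": 0,"fingers": 0.2},{"slide": [0,0,0],"roll": 0,"fingers": 0.0},{"slide": [0,0,0],"roll": 0,"fingers": 0.0}], squeeze=8)

```text
t: 7.0
tool_pos: [0.5349, -0.202, 0.0375]
orientation: [0.138, 1.566, -0.138]
force: [0.1, 0.2, 0.0]
opening: 0.0469
```

```bash
python3 - <<'E'
from h import *
save('scene','s7.png',(150,120,250,210),6)
E
```

```text
(no output)
```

View pics/s7.png

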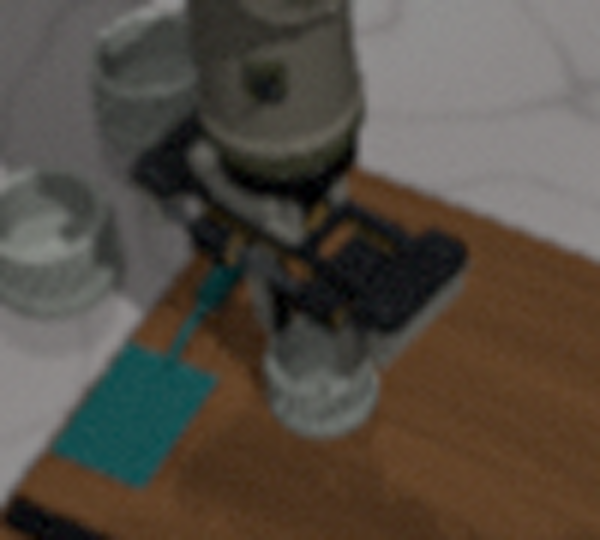

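```bash
python3 - <<'E'
from h import *
s=robot.read_state();p=s['tool_pos'];Rm=cv2.Rodrigues(s['orientation'])[0];print(p,s['opening'],s['q'])
i=save('scene','x.png');b=cv2.resize(i[120:210,150:250],None,fx=6,fy=6,interpolation=cv2.INTER_CUBIC)
for o in(-1,1):
  for k in (0,.0188):
    q=w2p('scene',p+o*Rm[:,1]*s['opening']/2-k*Rm[:,0])[0];cv2.circle(b,tuple(int(v) for v in (q-[150,120])*6+3),4,(0,0,255),-1)
a=np.linspace(0,6.28,60)
for r,z,c in((.0305,.062,(255,0,255)),(.033,.02,(0,255,0))):
    P=w2p('scene',np.c_[.5345+r*np.cos(a),-.202+r*np.sin(a),0*a+z]);cv2.polylines(b,[np.int32((P-[150,120])*6+3)],1,c,1)
i=save('top','x.png');c=cv2.resize(i[160:250,270:370],None,fx=6,fy=6,interpolation=cv2.INTER_CUBIC)
cv2.imwrite('pics/c8.png',cv2.resize(np.hstack([b,c]),(800,360)))
E
```

```text
[ 0.53492768 -0.20204535  0.03755484] 0.04647428650856422 [-4.50807398e-01  1.79121566e-01  1.72104170e+00  9.86886228e-06
  1.24136594e+00 -1.84631976e+00]
```

View pics/c8.png

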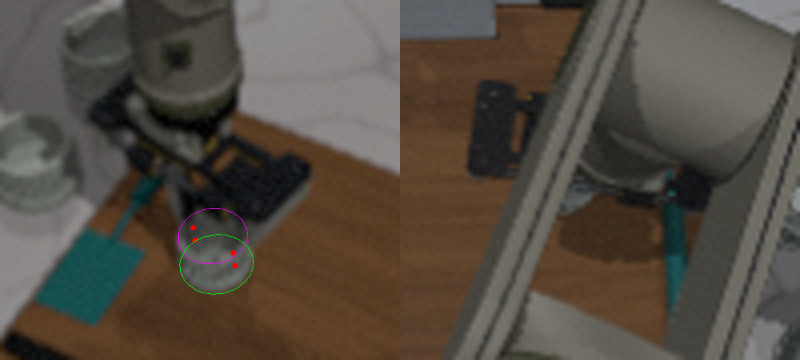

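```bash
python3 - <<'E'
from h import *
i=save('scene','x.png')[140:200,175:245]
b=cv2.resize(i,None,fx=11,fy=9.9,interpolation=cv2.INTER_LANCZOS4)
cv2.imwrite('pics/c9.png',np.clip(b.astype(float)*1.8,0,255).astype(np.uint8))
E
```

```text
(no output)
```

View pics/c9.png

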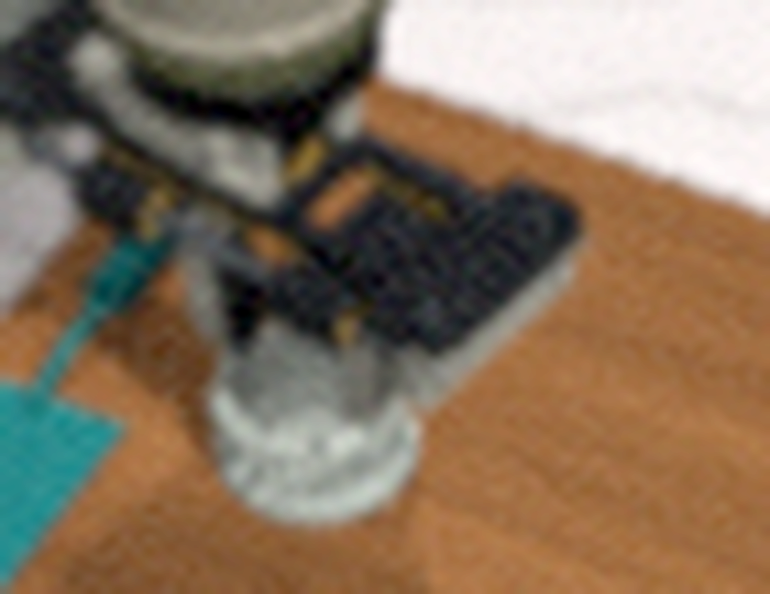

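>>> play_rows(plan=[{"slide": [0,0,0.2],"roll": 0,"fingers": 0},{"slide": [0,0,0.3],"roll": 0,"fingers": 0},{"slide": [0,0,0.5],"roll": 0,"fingers": 0},{"slide": [0,0,1],"roll": 0,"fingers": 0},{"slide": [0,0,0.5],"roll": 0,"fingers": 0},{"slide": [0,0,0],"roll": 0,"fingers": 0}])

```text
t: 7.95
tool_pos: [0.5362, -0.2026, 0.1146]
orientation: [0.137, 1.563, -0.139]
force: [-0.6, -0.1, -0.8]
opening: 0.0465
```

```bash
python3 - <<'E'
from h import *
i=save('scene','x.png')[130:200,170:250]
b=cv2.resize(i,None,fx=9.5,fy=8.5,interpolation=cv2.INTER_LANCZOS4)
cv2.imwrite('pics/c10.png',np.clip(b.astype(float)*1.8,0,255).astype(np.uint8))
E
```

```text
(no output)
```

View pics/c10.png

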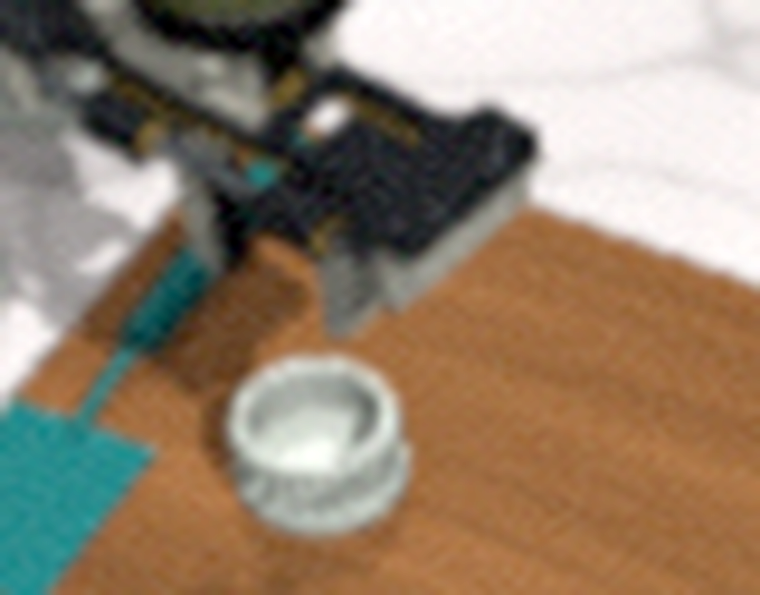

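```bash
python3 - <<'E'
from h import *
s=robot.read_state();p=s['tool_pos'];Rm=cv2.Rodrigues(s['orientation'])[0];print(p)
for o in(-1,1):
    q=w2p('scene',p+o*Rm[:,1]*s['opening']/2)[0];print((q-[170,130])*[9.5,8.5],q)
def C(x,y):return (170+(x-4.2)/9.5,130+(y-3.7)/8.5)
print(p2w('scene',[C(208,268),C(345,332)],p[2]))
print('rim',p2w('scene',[C(315,412)],.062),'foot',p2w('scene',[C(322,455)],.03))
i=save('top','x.png'); 
b=cv2.resize(i[160:250,270:370],None,fx=7,fy=6,interpolation=cv2.INTER_CUBIC)
for o in(-1,1):
    q=w2p('top',p+o*Rm[:,1]*s['opening']/2)[0];cv2.circle(b,tuple(int(v) for v in (q-[270,160])*[7,6]),4,(0,0,255),-1)
cv2.imwrite('pics/c11.png',np.clip(b*1.7,0,255))
E
```

```text
[ 0.53528419 -0.20220567  0.11303311]
[247.89683673 309.62915033] [196.09440387 166.42695886]
[346.61395898 364.48724277] [206.48567989 172.88085209]
[[ 0.5181587  -0.25171421  0.11303311]
 [ 0.52435493 -0.19033328  0.11303311]]
rim [[ 0.53278242 -0.20287126  0.062     ]] foot [[ 0.53157577 -0.20364358  0.03      ]][ WARN:0@2.316] global loadsave.cpp:1063 imwrite_ Unsupported depth image for selected encoder is fallbacked to CV_8U.
```

View pics/c11.png

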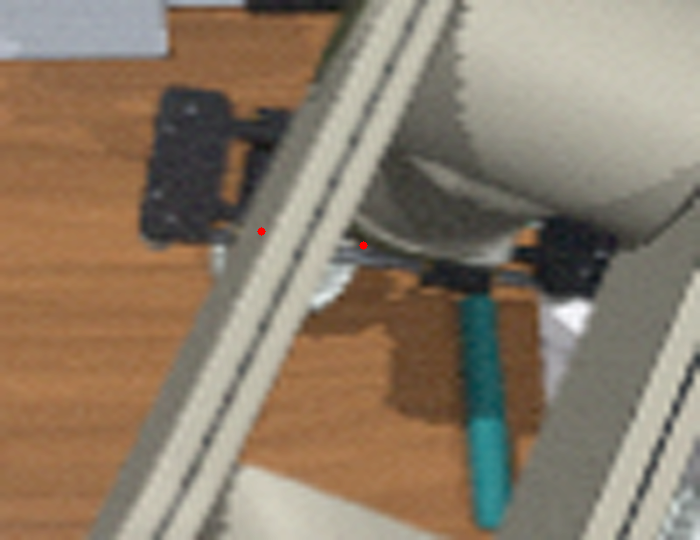

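>>> play_rows(plan=[{"slide": [-0.05,0,0],"roll": 0,"fingers": 1},{"slide": [0,0,-0.3],"roll": 0,"fingers": 1},{"slide": [0,0,-0.5],"roll": 0,"fingers": 1},{"slide": [0,0,-0.8],"roll": 0,"fingers": 1},{"slide": [0,0,-0.8],"roll": 0,"fingers": 1},{"slide": [0,0,-0.3],"roll": 0,"fingers": 1},{"slide": [0,0,-0.15],"roll": 0,"fingers": 1},{"slide": [0,0,0],"roll": 0,"fingers": 1}])

```text
t: 9.05
tool_pos: [0.5336, -0.2021, 0.0273]
orientation: [0.138, 1.566, -0.138]
force: [0.1, 0.2, 0.1]
opening: 0.0933
```

```bash
python3 - <<'E'
from h import *
s=robot.read_state();p=s['tool_pos'];Rm=cv2.Rodrigues(s['orientation'])[0];print(p)
i=save('scene','x.png')[130:200,170:250]
b=cv2.resize(i,None,fx=9.5,fy=8.5,interpolation=cv2.INTER_LANCZOS4)
for o in(-1,1):
  for e in (-.0075,.0075):
    q=(w2p('scene',p+o*Rm[:,1]*s['opening']/2+e*Rm[:,2])[0]-[170,130])*[9.5,8.5]+4;cv2.circle(b,tuple(int(v) for v in q),3,(0,0,255),-1)
cv2.imwrite('pics/c12.png',np.clip(b.astype(float)*1.8,0,255).astype(np.uint8))
E
```

```text
[ 0.53361616 -0.20212412  0.02725449]
```

View pics/c12.png

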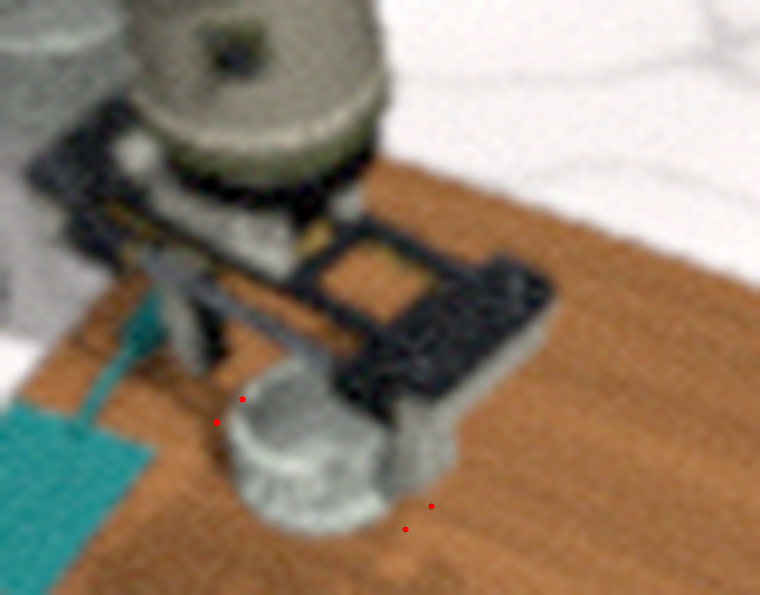

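>>> play_rows(plan=[{"slide": [0,0,0],"roll": 0,"fingers": 0.6},{"slide": [0,0,0],"roll": 0,"fingers": 0.45},{"slide": [0,0,0],"roll": 0,"fingers": 0.4},{"slide": [0,0,0],"roll": 0,"fingers": 0.35},{"slide": [0,0,0],"roll": 0,"fingers": 0.3},{"slide": [0,0,0],"roll": 0,"fingers": 0.25}], squeeze=5)

```text
t: 9.85
tool_pos: [0.5334, -0.202, 0.027]
orientation: [0.138, 1.566, -0.138]
force: [0.5, 0.1, -0.5]
opening: 0.0603
```

```bash
python3 - <<'E'
from h import *
s=robot.read_state();p=s['tool_pos'];Rm=cv2.Rodrigues(s['orientation'])[0];print(p,s['opening'])
P=w2p('scene',[p,p+[0,0,.02],p+[.02,0,0],p+[0,.02,0]]);print((P-P[0]).round(1))
i=save('scene','x.png')[130:200,170:250]
b=cv2.resize(i,None,fx=9.5,fy=8.5,interpolation=cv2.INTER_LANCZOS4)
cv2.imwrite('pics/c13.png',np.clip(b.astype(float)*1.8,0,255).astype(np.uint8))
E
```

```text
[ 0.53339698 -0.20199476  0.02704193] 0.060291426474945
[[ 0.   0. ]
 [-0.5 -3.3]
 [-2.8  4. ]
 [ 4.8  2. ]]
```

View pics/c13.png

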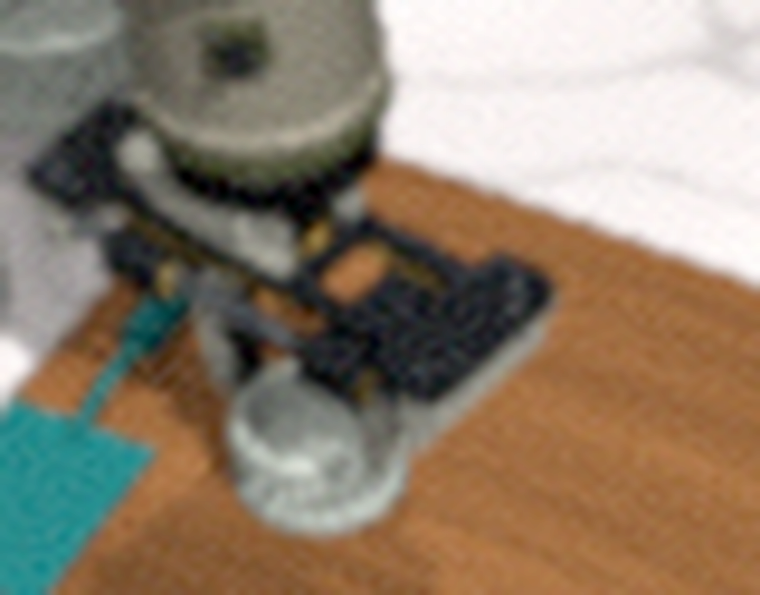

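Opening stopped at 60.3 mm, short of the 58 mm commanded, so the jaws hold the wall. The picture shows the ramekin upright at crop (320,450) between the jaws. I'm firming the grip, lifting and carrying.

>>> play_rows(plan=[{"slide": [0,0,0],"roll": 0,"fingers": 0.1},{"slide": [0,0,0.1],"roll": 0,"fingers": 0.0},{"slide": [0,0,0.3],"roll": 0,"fingers": 0.0},{"slide": [0,0,0.8],"roll": 0,"fingers": 0.0},{"slide": [0,0,0.8],"roll": 0,"fingers": 0.0},{"slide": [0,0,0],"roll": 0,"fingers": 0.0}], squeeze=10)

```text
t: 10.65
tool_pos: [0.5354, -0.203, 0.09]
orientation: [0.136, 1.562, -0.139]
force: [0.5, -0.3, -1.8]
opening: 0.06
```

```bash
python3 - <<'E'
from h import *
s=robot.read_state();p=s['tool_pos'];print(p,s['opening'],s['force'])
i=save('scene','x.png')[130:200,170:250]
b=cv2.resize(i,None,fx=9.5,fy=8.5,interpolation=cv2.INTER_LANCZOS4)
cv2.imwrite('pics/c14.png',np.clip(b.astype(float)*1.8,0,255).astype(np.uint8))
E
```

```text
[ 0.53536797 -0.202991    0.08996421] 0.06002638818368632 [ 0.47671668 -0.29009592 -1.82017237]
```

View pics/c14.png

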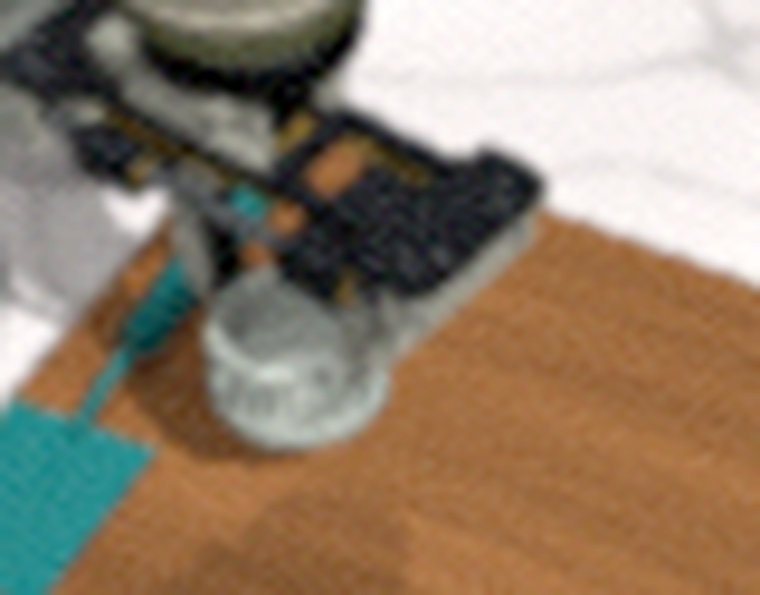

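It's lifted, held and upright. I'm carrying it to the dock.

>>> play_rows(plan=[{"slide": [0.1,0.4,0],"roll": 0,"fingers": 0.0},{"slide": [0.23,0.9,0],"roll": 0,"fingers": 0.0},{"slide": [0.23,0.9,0],"roll": 0,"fingers": 0.0},{"slide": [0.23,0.9,0],"roll": 0,"fingers": 0.0},{"slide": [0.23,0.9,0],"roll": 0,"fingers": 0.0},{"slide": [0.23,0.9,0],"roll": 0,"fingers": 0.0},{"slide": [0.23,0.9,0],"roll": 0,"fingers": 0.0},{"slide": [0.23,0.9,0],"roll": 0,"fingers": 0.0},{"slide": [0.23,0.9,0],"roll": 0,"fingers": 0.0},{"slide": [0.23,0.9,0],"roll": 0,"fingers": 0.0},{"slide": [0.23,0.9,0],"roll": 0,"fingers": 0.0},{"slide": [0.23,0.9,0],"roll": 0,"fingers": 0.0},{"slide": [0.1,0.5,0],"roll": 0,"fingers": 0.0},{"slide": [0,0,0],"roll": 0,"fingers": 0.0},{"slide": [0,0,0],"roll": 0,"fingers": 0.0}])

```text
t: 12.58
tool_pos: [0.6149, 0.1213, 0.0866]
orientation: [0.137, 1.567, -0.138]
force: [0.0, -0.5, -1.8]
opening: 0.0594
```

```bash
python3 - <<'E'
from h import *
s=robot.read_state();p=s['tool_pos'];print(p,s['opening'],s['force'],s['t'])
a=np.linspace(0,6.28,60)
i=save('scene','x.png')
b=cv2.resize(i[150:280,220:350],None,fx=4.5,fy=4.5,interpolation=cv2.INTER_CUBIC)
for r,z in((.033,.02),):
    P=w2p('scene',np.c_[p[0]+r*np.cos(a),p[1]+r*np.sin(a),0*a+z]);cv2.polylines(b,[np.int32((P-[220,150])*4.5+2)],1,(0,255,0),1)
cv2.imwrite('pics/c15.png',np.clip(b.astype(float)*1.6,0,255).astype(np.uint8))
E
```

```text
[0.61490189 0.12131746 0.08661235] 0.05938987234810571 [ 0.03683741 -0.45044385 -1.79681629] 12.575
```

View pics/c15.png

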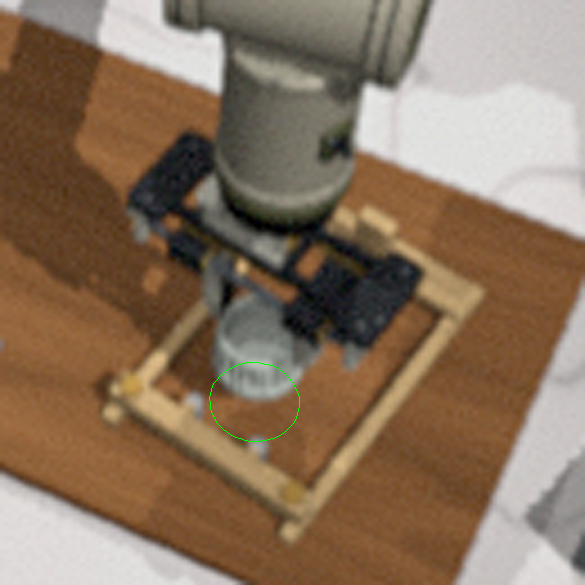

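>>> play_rows(plan=[{"slide": [0,0,-0.4],"roll": 0,"fingers": 0.0},{"slide": [0,0,-0.6],"roll": 0,"fingers": 0.0},{"slide": [0,0,-0.5],"roll": 0,"fingers": 0.0},{"slide": [0,0,-0.2],"roll": 0,"fingers": 0.0},{"slide": [0,0,-0.1],"roll": 0,"fingers": 0.0},{"slide": [0,0,-0.03],"roll": 0,"fingers": 0.0},{"slide": [0,0,-0.03],"roll": 0,"fingers": 0.0},{"slide": [0,0,0],"roll": 0,"fingers": 0.0}])

```text
t: 13.62
tool_pos: [0.6156, 0.122, 0.0316]
orientation: [0.138, 1.566, -0.138]
force: [-0.6, 0.8, -1.6]
opening: 0.0602
```

>>> play_rows(plan=[{"slide": [0,0,-0.03],"roll": 0,"fingers": 0.0},{"slide": [0,0,-0.03],"roll": 0,"fingers": 0.0},{"slide": [0,0,-0.03],"roll": 0,"fingers": 0.0},{"slide": [0,0,0],"roll": 0,"fingers": 0.0}])

```text
t: 14.12
tool_pos: [0.6152, 0.122, 0.0284]
orientation: [0.138, 1.567, -0.138]
force: [0.2, -0.1, -2.0]
opening: 0.0601
```

>>> play_rows(plan=[{"slide": [0,0,-0.02],"roll": 0,"fingers": 0.0},{"slide": [0,0,-0.02],"roll": 0,"fingers": 0.0},{"slide": [0,0,0],"roll": 0,"fingers": 0.0}])

```text
t: 14.5
tool_pos: [0.6153, 0.122, 0.0273]
orientation: [0.138, 1.566, -0.138]
force: [-0.0, 0.7, -1.8]
opening: 0.0596
```

>>> play_rows(plan=[{"slide": [0,0,-0.015],"roll": 0,"fingers": 0.0},{"slide": [0,0,-0.01],"roll": 0,"fingers": 0.0},{"slide": [0,0,0],"roll": 0,"fingers": 0.0}])

```text
t: 14.88
tool_pos: [0.6156, 0.122, 0.027]
orientation: [0.138, 1.566, -0.138]
force: [-0.9, -0.2, 2.3]
opening: 0.0596
```

>>> play_rows(plan=[{"slide": [0,0,0.01],"roll": 0,"fingers": 0.4},{"slide": [0,0,0],"roll": 0,"fingers": 0.55},{"slide": [0,0,0],"roll": 0,"fingers": 0.55},{"slide": [0,0,0],"roll": 0,"fingers": 0.55},{"slide": [0,0,0.2],"roll": 0,"fingers": 0.55},{"slide": [0,0,0.5],"roll": 0,"fingers": 0.55},{"slide": [0,0,0.7],"roll": 0,"fingers": 0.55},{"slide": [0,0,0.7],"roll": 0,"fingers": 0.55},{"slide": [-0.6,0.11,0],"roll": 0,"fingers": 0},{"slide": [-0.6,0.11,0],"roll": 0,"fingers": -1},{"slide": [-0.6,0.1,0],"roll": 0,"fingers": -1},{"slide": [0,0,0],"roll": 0,"fingers": -1},{"slide": [0,0,0],"roll": 0,"fingers": -1},{"slide": [0,0,0],"roll": 0,"fingers": -1}])

```text
t: 16.62
tool_pos: [0.5621, 0.1315, 0.0904]
orientation: [0.138, 1.566, -0.138]
force: [0.6, 0.1, 0.6]
opening: 0.0167
```

```bash
cat > v.py <<'E'
from h import *
import sys
s=robot.read_state();p=s['tool_pos'];Rm=cv2.Rodrigues(s['orientation'])[0];print(p,s['opening'],s['force'],s['t'])
i=save('scene','x.png')
b=cv2.resize(i[170:270,230:350],None,fx=6.5,fy=5.9,interpolation=cv2.INTER_CUBIC)
b=np.clip(b.astype(float)*1.6,0,255).astype(np.uint8)
for o in (-1,1):
  for e in (-1,1):
    q=(w2p('scene',p+o*.017*Rm[:,1]+e*.0075*Rm[:,2])[0]-[230,170])*[6.5,5.9]+3;cv2.circle(b,tuple(int(v) for v in q),3,(0,0,255),-1)
cv2.imwrite('pics/'+sys.argv[1],b)
E
python3 v.py c16.png
```

```text
[0.5620943  0.13146415 0.09038572] 0.016693702090653337 [0.59972348 0.07337945 0.60179227] 16.625
```

View pics/c16.png

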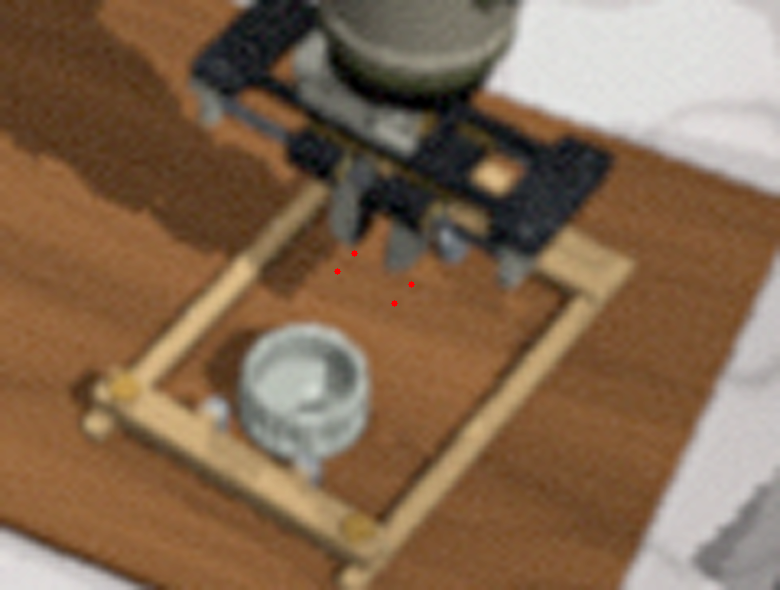

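The ramekin stands upright in the dock, at crop (305,390), with the pegs at (215,412) and (307,462) just ahead. In both views the fingertips show about 24 mm above the reported TCP, which agrees with the missed first grip. I'll allow for that and lower the fingers behind the ramekin.

>>> play_rows(plan=[{"slide": [0,0,-0.6],"roll": 0,"fingers": -1},{"slide": [0,0,-0.8],"roll": 0,"fingers": -1},{"slide": [0,0,-0.7],"roll": 0,"fingers": -1},{"slide": [0,0,-0.3],"roll": 0,"fingers": -1},{"slide": [0,0,-0.1],"roll": 0,"fingers": -1},{"slide": [0,0,0],"roll": 0,"fingers": -1}])

```text
t: 17.42
tool_pos: [0.5616, 0.1316, 0.0152]
orientation: [0.138, 1.566, -0.138]
force: [0.3, 1.0, 0.7]
opening: 0.0007
```

```bash
python3 v.py c17.png
```

```text
[0.56164834 0.13163046 0.01517714] 0.0007287987918841138 [0.29970079 0.96932029 0.7082934 ] 17.425
```

View pics/c17.png

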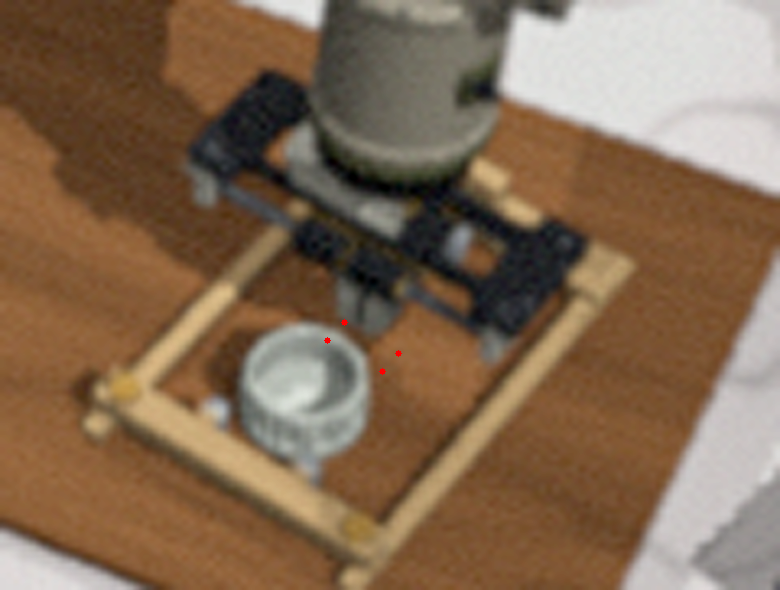

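>>> play_rows(plan=[{"slide": [0,0,-0.1],"roll": 0,"fingers": -1},{"slide": [0,0,-0.06],"roll": 0,"fingers": -1},{"slide": [0,0,-0.04],"roll": 0,"fingers": -1},{"slide": [0,0,0],"roll": 0,"fingers": -1}])

```text
t: 17.98
tool_pos: [0.5612, 0.1316, 0.0088]
orientation: [0.138, 1.567, -0.138]
force: [-0.1, -0.3, 0.3]
opening: 0.0006
```

```bash
python3 v.py c18.png
```

```text
[0.5612055  0.13157488 0.00877973] 0.0005996042943994714 [-0.14312577 -0.30585252  0.30504082] 17.975
```

View pics/c18.png

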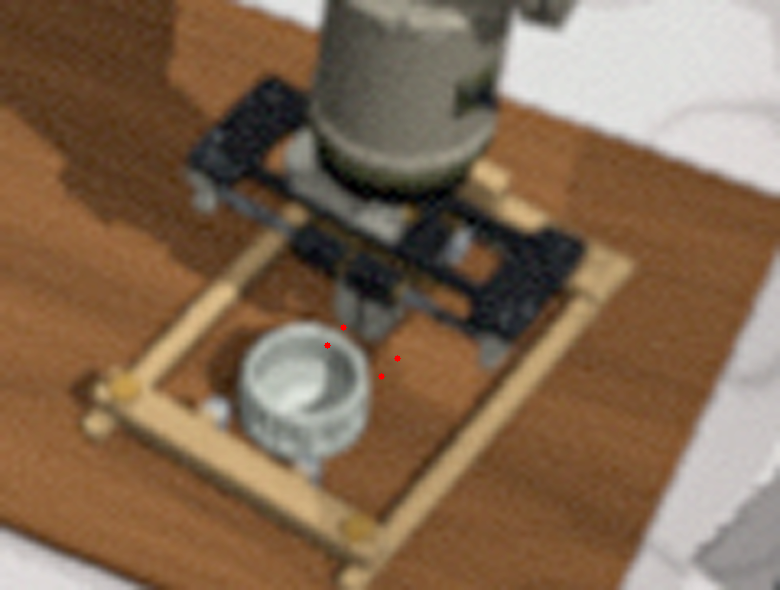

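>>> play_rows(plan=[{"slide": [0.098,-0.017,0],"roll": 0,"fingers": -1},{"slide": [0.098,-0.017,0],"roll": 0,"fingers": -1},{"slide": [0.098,-0.017,0],"roll": 0,"fingers": -1},{"slide": [0.066,-0.012,0],"roll": 0,"fingers": -1},{"slide": [0.066,-0.012,0],"roll": 0,"fingers": -1},{"slide": [0.066,-0.012,0],"roll": 0,"fingers": -1},{"slide": [0,0,0],"roll": 0,"fingers": -1}])

```text
t: 18.9
tool_pos: [0.5762, 0.1289, 0.0089]
orientation: [0.138, 1.566, -0.138]
force: [-0.4, 0.0, 0.5]
opening: 0.0003
```

```bash
python3 v.py c19.png
```

```text
[0.57622456 0.12894768 0.00894231] 0.0003155466473277684 [-0.41542587  0.02595523  0.52135027] 18.9
```

View pics/c19.png

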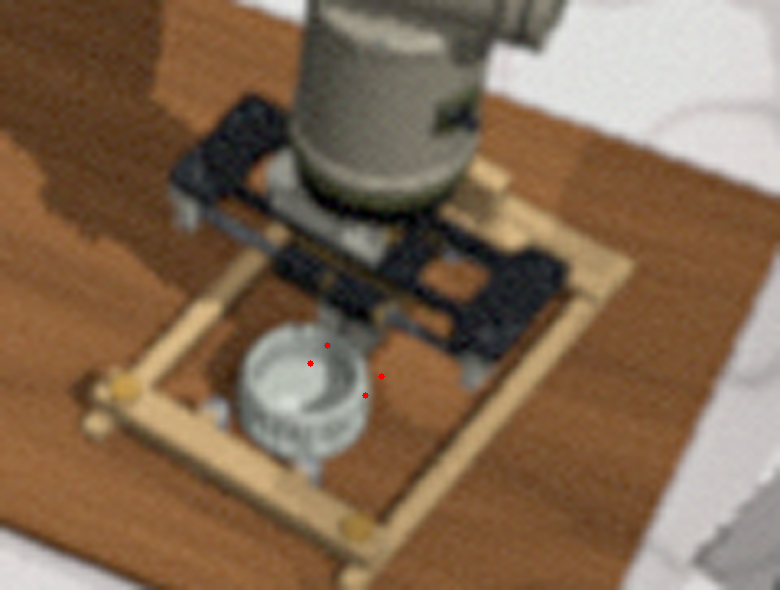

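>>> play_rows(plan=[{"slide": [0.05,-0.009,0],"roll": 0,"fingers": -1},{"slide": [0.05,-0.009,0],"roll": 0,"fingers": -1},{"slide": [0.05,-0.009,0],"roll": 0,"fingers": -1},{"slide": [0.05,-0.009,0],"roll": 0,"fingers": -1},{"slide": [0,0,0],"roll": 0,"fingers": -1}])

```text
t: 19.58
tool_pos: [0.5822, 0.1279, 0.0089]
orientation: [0.138, 1.566, -0.138]
force: [0.2, 0.2, 0.6]
opening: 0.0006
```

```bash
python3 v.py c20.png
```

```text
[0.58222681 0.12785347 0.0089057 ] 0.0005905642524027266 [0.21169763 0.18938391 0.64128644] 19.575
```

View pics/c20.png

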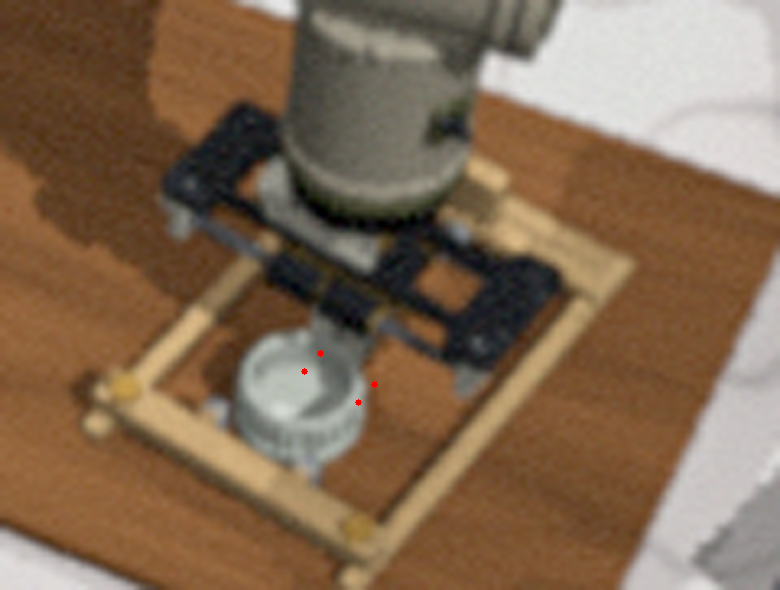

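>>> play_rows(plan=[{"slide": [0.033,-0.006,0],"roll": 0,"fingers": -1},{"slide": [0.033,-0.006,0],"roll": 0,"fingers": -1},{"slide": [0.033,-0.006,0],"roll": 0,"fingers": -1},{"slide": [0.033,-0.006,0],"roll": 0,"fingers": -1}])

```text
t: 20.12
tool_pos: [0.5861, 0.1271, 0.0089]
orientation: [0.138, 1.566, -0.138]
force: [-1.1, 0.9, -0.6]
opening: 0.0003
```

>>> play_rows(plan=[{"slide": [0.02,-0.003,0],"roll": 0,"fingers": -1},{"slide": [0.02,-0.004,0],"roll": 0,"fingers": -1}])

```text
t: 20.38
tool_pos: [0.5873, 0.1269, 0.0089]
orientation: [0.138, 1.566, -0.138]
force: [-0.6, -0.2, 0.2]
opening: 0.0004
```

```bash
python3 v.py c21.png
```

```text
[0.5872828  0.12693862 0.00888551] 0.0004469232246176917 [-0.57246015 -0.1832579   0.1738915 ] 20.375
```

View pics/c21.png

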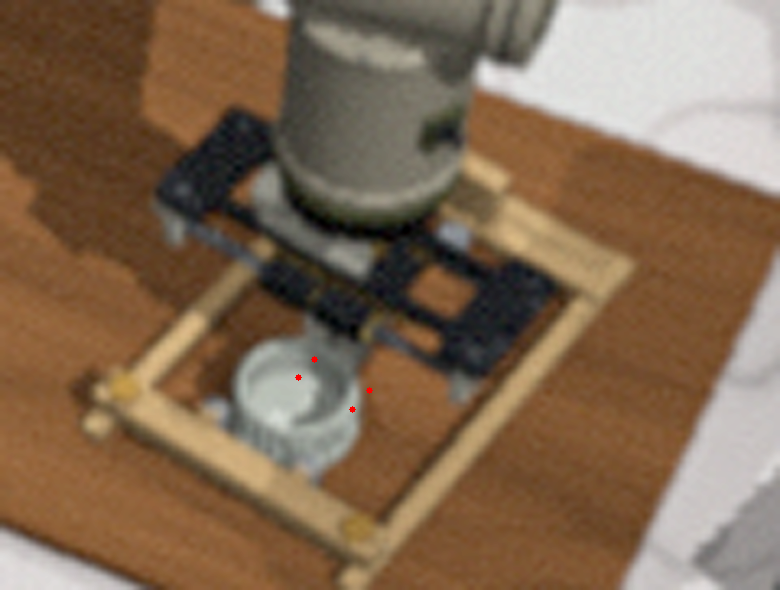

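>>> play_rows(plan=[{"slide": [0.02,-0.004,0],"roll": 0,"fingers": -1},{"slide": [0.02,-0.003,0],"roll": 0,"fingers": -1},{"slide": [0,0,0],"roll": 0,"fingers": -1}])

```text
t: 20.8
tool_pos: [0.5885, 0.1267, 0.0089]
orientation: [0.138, 1.566, -0.138]
force: [-0.3, -0.0, -0.6]
opening: 0.001
```

>>> play_rows(plan=[{"slide": [0.02,-0.004,0],"roll": 0,"fingers": -1},{"slide": [0.02,-0.003,0],"roll": 0,"fingers": -1},{"slide": [0,0,0],"roll": 0,"fingers": -1}])

```text
t: 21.18
tool_pos: [0.5897, 0.1265, 0.0089]
orientation: [0.138, 1.566, -0.138]
force: [0.3, 0.1, 0.4]
opening: 0.0004
```

```bash
python3 v.py c22.png
```

```text
[0.58970666 0.12652157 0.00890767] 0.00037191197999753836 [0.30209609 0.12386472 0.37643539] 21.175
```

View pics/c22.png

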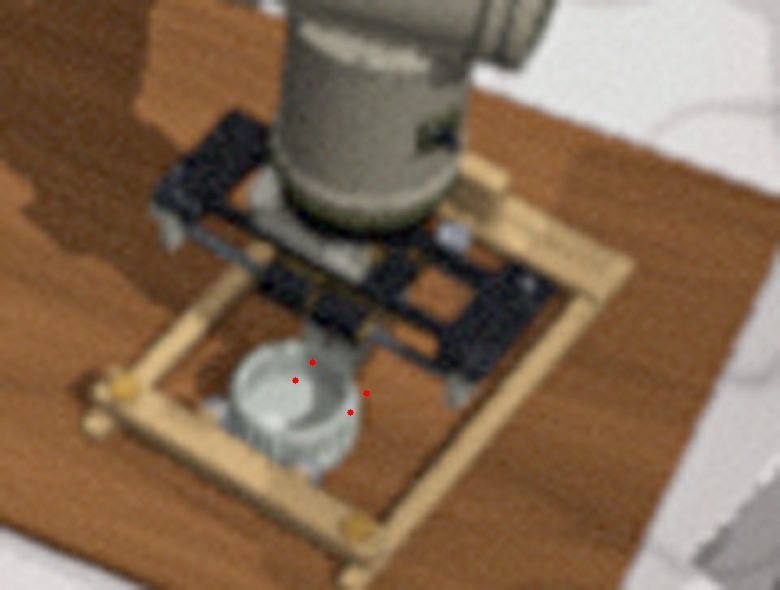

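>>> play_rows(plan=[{"slide": [0.02,-0.004,0],"roll": 0,"fingers": -1},{"slide": [0.02,-0.003,0],"roll": 0,"fingers": -1},{"slide": [0,0,0],"roll": 0,"fingers": -1}])

```text
t: 21.6
tool_pos: [0.5909, 0.1263, 0.0089]
orientation: [0.138, 1.566, -0.138]
force: [0.6, 0.0, -1.0]
opening: 0.0002
```

>>> play_rows(plan=[{"slide": [0.02,-0.004,0],"roll": 0,"fingers": -1},{"slide": [0.02,-0.003,0],"roll": 0,"fingers": -1},{"slide": [0,0,0],"roll": 0,"fingers": -1}])

```text
t: 21.98
tool_pos: [0.592, 0.1261, 0.0089]
orientation: [0.138, 1.566, -0.138]
force: [-1.1, -0.3, 0.7]
opening: 0.0005
```

>>> play_rows(plan=[{"slide": [0.02,-0.004,0],"roll": 0,"fingers": -1},{"slide": [0,0,0],"roll": 0,"fingers": -1}])

```text
t: 22.22
tool_pos: [0.5922, 0.1261, 0.0088]
orientation: [0.138, 1.567, -0.138]
force: [-4.1, 1.4, 2.9]
opening: 0.0004
```

```bash
python3 v.py c23.png
```

```text
[0.59217715 0.12608091 0.00884654] 0.0003674737017195152 [-4.10248193  1.35494958  2.9040767 ] 22.225
```

View pics/c23.png

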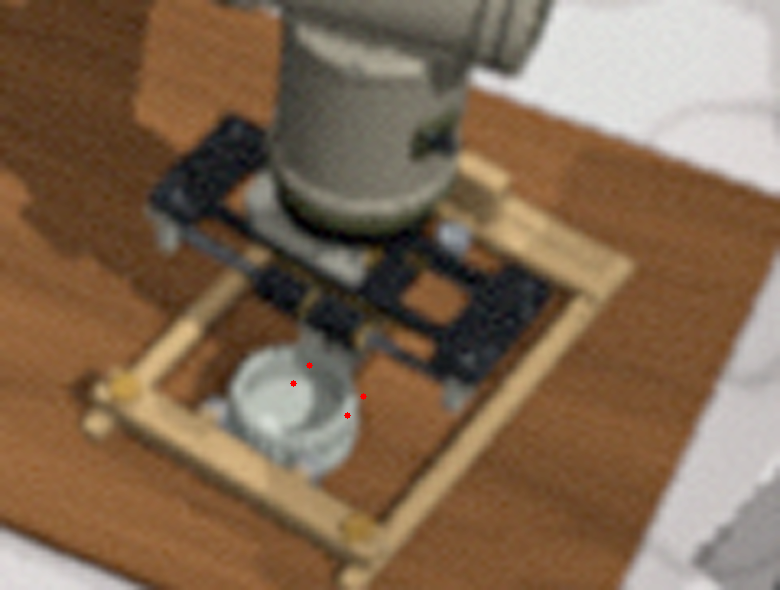

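Contact with the pegs was felt at about 4 N. I'm backing off and rising clear to check.

>>> play_rows(plan=[{"slide": [-0.1,0.018,0],"roll": 0,"fingers": -1},{"slide": [-0.5,0.09,0],"roll": 0,"fingers": -1},{"slide": [0,0,0.5],"roll": 0,"fingers": -1},{"slide": [0,0,1],"roll": 0,"fingers": -1},{"slide": [-0.5,0.09,1],"roll": 0,"fingers": -1},{"slide": [-0.9,0.16,0.3],"roll": 0,"fingers": -1},{"slide": [-0.9,0.16,0],"roll": 0,"fingers": -1},{"slide": [-0.9,0.16,0],"roll": 0,"fingers": -1},{"slide": [-0.8,0.14,0],"roll": 0,"fingers": -1},{"slide": [-0.5,0.09,0],"roll": 0,"fingers": -1},{"slide": [0,0,0],"roll": 0,"fingers": -1}])

```text
t: 23.65
tool_pos: [0.4402, 0.1535, 0.0942]
orientation: [0.138, 1.564, -0.137]
force: [-0.5, -0.6, -1.0]
opening: 0.0003
```

```bash
python3 v.py c24.png; python3 - <<'E'
from h import *
i=save('top','x.png');b=cv2.resize(i[140:250,160:260],None,fx=5.5,fy=5.4,interpolation=cv2.INTER_CUBIC)
cv2.imwrite('pics/t24.png',np.clip(b.astype(float)*1.6,0,255).astype(np.uint8))
E
```

```text
[0.44021112 0.15347849 0.09422046] 0.00030656827162291417 [-0.48763374 -0.59313217 -0.95700431] 23.65
```

View pics/c24.png

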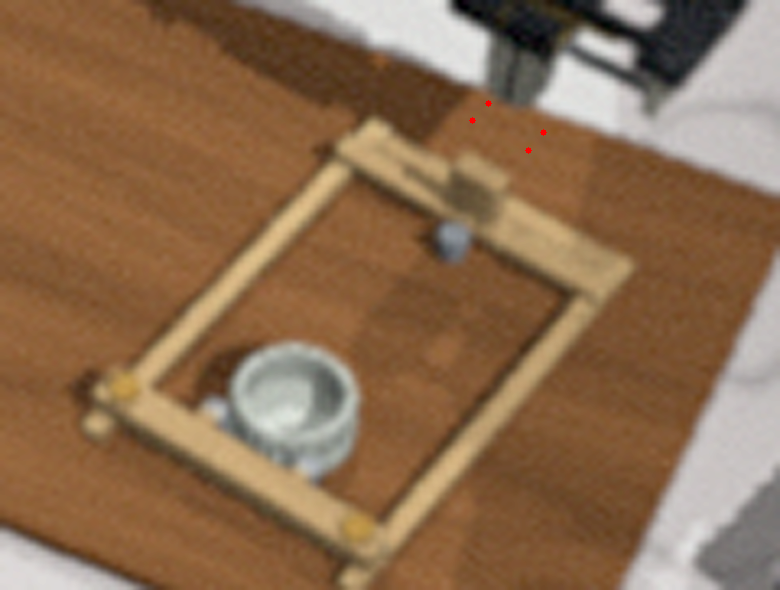

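View pics/t24.png

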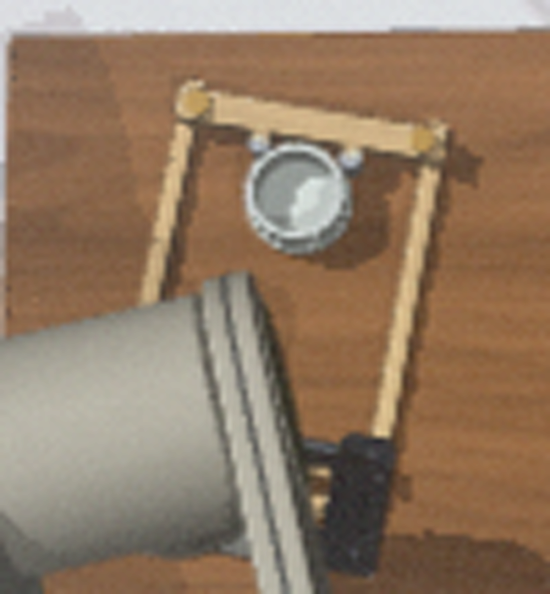

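```bash
python3 - <<'E'
from h import *
T=lambda x,y:(160+(x-2.2)/5.5,140+(y-2.2)/5.4)
S=lambda x,y:(230+(x-2.7)/6.5,170+(y-2.5)/5.9)
for n,a,b,r in(('top',T(259,142),T(352,156),T(299,193)),('scene',S(217,408),S(307,463),S(294,393))):
    P=p2w(n,[a,b],.052)[:,:2];R=p2w(n,[r],.062)[0,:2];d=P[0]-P[1]
    if d[1]<0:d=-d
    y=d/np.hypot(*d);x=np.array([y[1],-y[0]]);v=R-P.mean(0);print(n,P.round(4).tolist(),R.round(4),'sep',np.hypot(*d),'dx',v@x,'dy',v@y)
# thumb
print('thumb',p2w('scene',[S(485,170)],.09), robot.boxes_of('scene','keeper_thumb')[:2])
print(robot.mark_of('scene','keeper_thumb')[:2]); m=robot.mark_of('scene','keeper_thumb')[0]['point'];print(p2w('scene',[m],.09))
E
```

```text
top [[0.6636, 0.1454], [0.654, 0.0885]] [0.6287 0.12  ] sep 0.05769082000000212 dx -0.03022431314915493 dy -0.0019587203151415584
scene [[0.6506, 0.0887], [0.6612, 0.1427]] [0.6302 0.1208] sep 0.05495660527372997 dx -0.026164176365587734 dy 3.18949014045701e-05
thumb [[0.47055957 0.15369384 0.09      ]] [{'extent': [305.4, 204.7, 39.7, 26.6], 'p': 0.88}]
[{'point': [308.0, 200.0], 'p': 0.56}, {'point': [182.0, 217.9], 'p': 0.19}]
[[0.47082779 0.16750694 0.09      ]]
```

```bash
python3 - <<'E'
from h import *
T=lambda x,y:(160+(x-2.2)/5.5,140+(y-2.2)/5.4)
S=lambda x,y:(230+(x-2.7)/6.5,170+(y-2.5)/5.9)
for n,a,b in(('top',T(185,125),T(150,303)),('top',T(430,165),T(381,436)),('scene',S(345,170),S(140,370)),('scene',S(588,300),S(385,530))):
    P=p2w(n,[a,b],.032)[:,:2];v=P[0]-P[1]; v=v*np.sign(v[0]);print(n,np.arctan2(v[1],v[0]))
E
```

```text
top -0.17665810554166883
top -0.18123681634361824
scene -0.2182906335099091
scene -0.20032054500449695
```

>>> play_rows(plan=[{"slide": [-0.1,0.17,0],"roll": -0.05,"fingers": -1},{"slide": [0,0,-0.6],"roll": 0,"fingers": -1},{"slide": [0,0,-0.8],"roll": 0,"fingers": -1},{"slide": [0,0,-0.5],"roll": 0,"fingers": -1},{"slide": [0,0,-0.1],"roll": 0,"fingers": -1},{"slide": [0,0,0],"roll": 0,"fingers": -1}])

```text
t: 24.65
tool_pos: [0.4367, 0.1583, 0.0329]
orientation: [0.143, 1.566, -0.143]
force: [-0.2, 1.0, -0.3]
opening: 0.0005
```

```bash
python3 v.py c25.png
```

```text
[0.43670904 0.15831381 0.03290729] 0.0004719963066426583 [-0.23719927  0.96969717 -0.32765129] 24.65
```

View pics/c25.png

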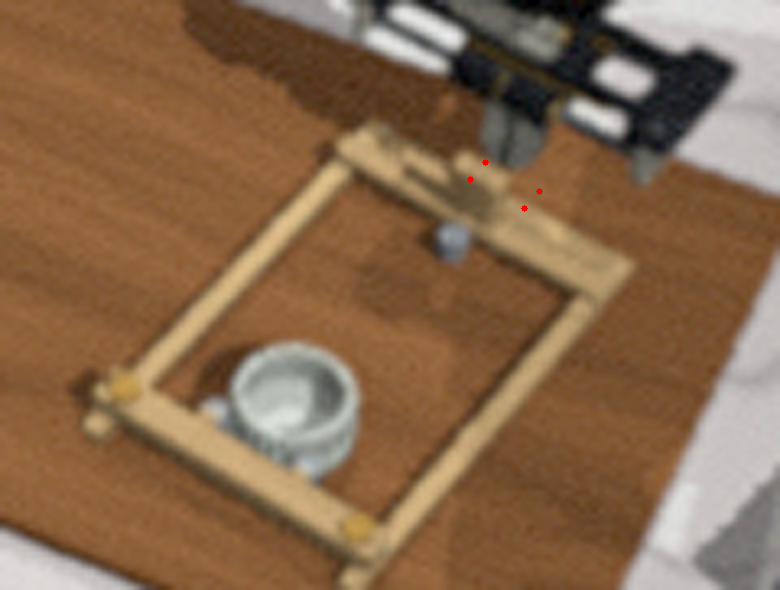

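>>> play_rows(plan=[{"slide": [0.1,-0.019,0],"roll": 0,"fingers": -1},{"slide": [0.13,-0.025,0],"roll": 0,"fingers": -1},{"slide": [0.13,-0.025,0],"roll": 0,"fingers": -1},{"slide": [0.1,-0.019,0],"roll": 0,"fingers": -1},{"slide": [0.1,-0.019,0],"roll": 0,"fingers": -1},{"slide": [0.1,-0.019,0],"roll": 0,"fingers": -1},{"slide": [0.1,-0.019,0],"roll": 0,"fingers": -1}])

```text
t: 25.58
tool_pos: [0.4576, 0.1542, 0.0326]
orientation: [0.143, 1.57, -0.143]
force: [-11.2, 1.9, 8.5]
opening: 0.0008
```

```bash
python3 v.py c26.png
```

```text
[0.45763286 0.15424305 0.03256504] 0.0007525152260354279 [-11.231615     1.90168486   8.54969534] 25.575
```

View pics/c26.png

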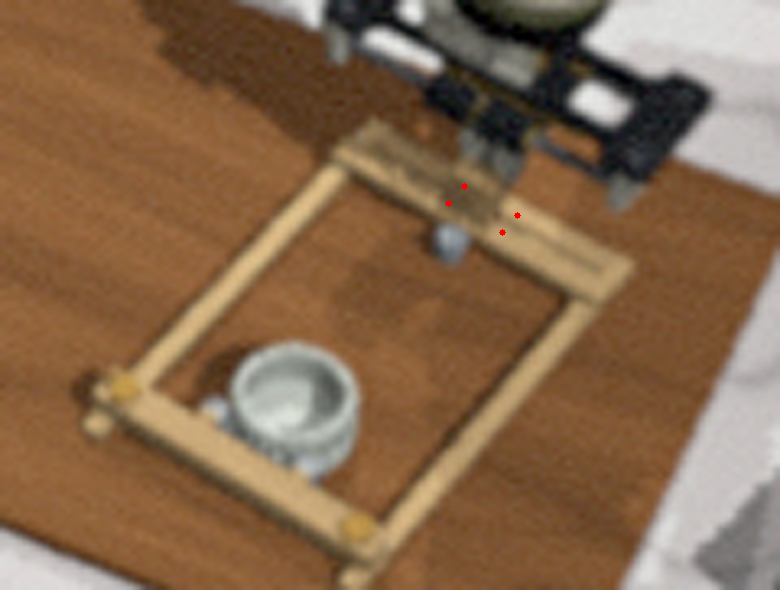

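>>> play_rows(plan=[{"slide": [0.13,-0.025,0],"roll": 0,"fingers": -1},{"slide": [0.196,-0.038,0],"roll": 0,"fingers": -1},{"slide": [0.196,-0.038,0],"roll": 0,"fingers": -1},{"slide": [0.196,-0.038,0],"roll": 0,"fingers": -1},{"slide": [0.196,-0.038,0],"roll": 0,"fingers": -1},{"slide": [0.196,-0.038,0],"roll": 0,"fingers": -1},{"slide": [0.196,-0.038,0],"roll": 0,"fingers": -1},{"slide": [0.1,-0.019,0],"roll": 0,"fingers": -1},{"slide": [0,0,0],"roll": 0,"fingers": -1}])

```text
t: 26.75
tool_pos: [0.5001, 0.1463, 0.0325]
orientation: [0.143, 1.57, -0.143]
force: [-7.8, 1.8, 4.2]
opening: 0.0007
```

```bash
python3 v.py c27.png
```

```text
[0.50007815 0.14632721 0.03248585] 0.0007399507409909262 [-7.81901696  1.76587745  4.22718127] 26.75
```

View pics/c27.png

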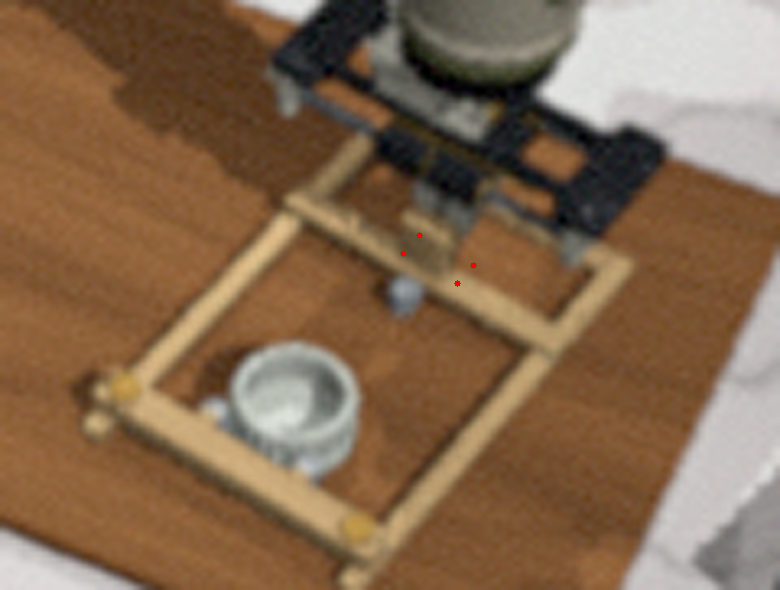

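>>> play_rows(plan=[{"slide": [0.13,-0.025,0],"roll": 0,"fingers": -1},{"slide": [0.196,-0.038,0],"roll": 0,"fingers": -1},{"slide": [0.196,-0.038,0],"roll": 0,"fingers": -1},{"slide": [0.196,-0.038,0],"roll": 0,"fingers": -1},{"slide": [0.196,-0.038,0],"roll": 0,"fingers": -1},{"slide": [0.196,-0.038,0],"roll": 0,"fingers": -1},{"slide": [0.1,-0.019,0],"roll": 0,"fingers": -1},{"slide": [0,0,0],"roll": 0,"fingers": -1}])

```text
t: 27.8
tool_pos: [0.5363, 0.1396, 0.0324]
orientation: [0.143, 1.57, -0.142]
force: [-7.1, 3.4, 4.7]
opening: 0.0003
```

```bash
python3 v.py c28.png;  python3 - <<'E'
from h import *
i=save('top','x.png');b=cv2.resize(i[140:250,160:260],None,fx=5.5,fy=5.4,interpolation=cv2.INTER_CUBIC)
cv2.imwrite('pics/t28.png',np.clip(b.astype(float)*1.6,0,255).astype(np.uint8))
E
```

```text
[0.53634712 0.13956206 0.03242675] 0.000326404612975914 [-7.05058936  3.39910887  4.68548396] 27.8
```

View pics/c28.png

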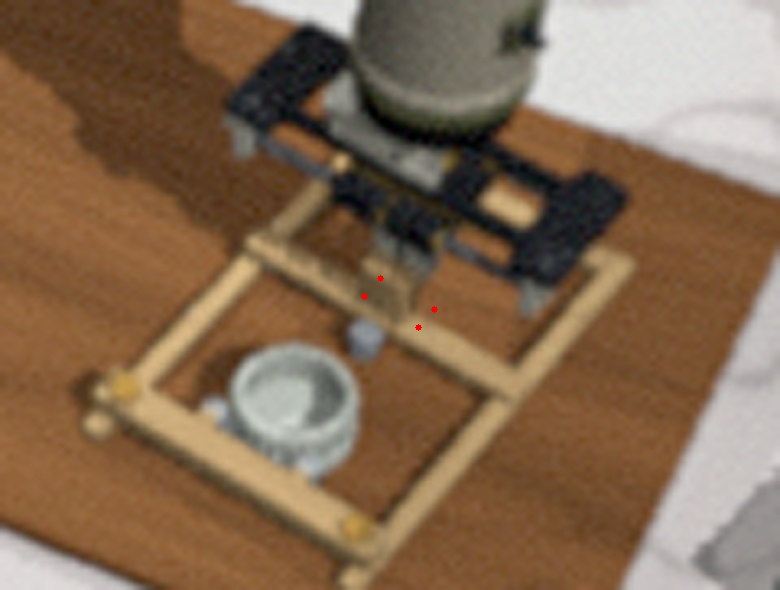

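View pics/t28.png

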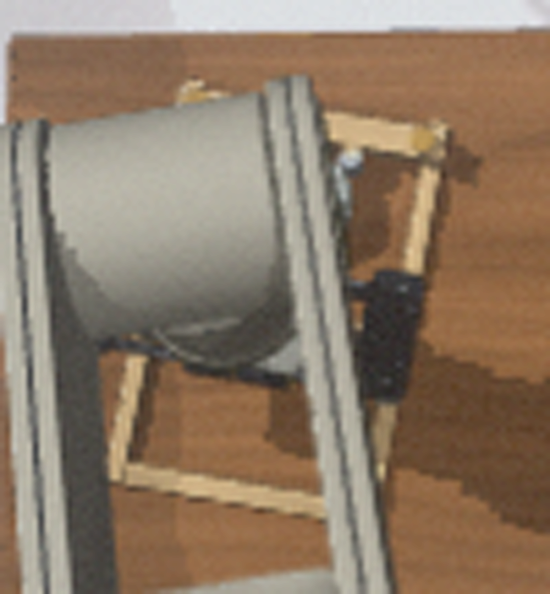

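```bash
python3 - <<'E'
from h import *
S=lambda x,y:(230+(x-2.7)/6.5,170+(y-2.5)/5.9)
N=p2w('scene',[S(367,328)],.042)[0,:2];R=p2w('scene',[S(294,393)],.062)[0,:2];print(N,R,np.hypot(*(R-N))*1e3-41)
E
```

```text
[0.56492949 0.13315175] [0.63023673 0.12078559] 25.467713882272022
```

>>> play_rows(plan=[{"slide": [0.1,-0.019,0],"roll": 0,"fingers": -1},{"slide": [0.1,-0.019,0],"roll": 0,"fingers": -1},{"slide": [0.1,-0.019,0],"roll": 0,"fingers": -1},{"slide": [0.1,-0.019,0],"roll": 0,"fingers": -1},{"slide": [0.066,-0.013,0],"roll": 0,"fingers": -1},{"slide": [0.033,-0.006,0],"roll": 0,"fingers": -1},{"slide": [0.033,-0.006,0],"roll": 0,"fingers": -1}])

```text
t: 28.78
tool_pos: [0.5518, 0.1367, 0.0324]
orientation: [0.143, 1.57, -0.142]
force: [-10.3, 3.7, 5.5]
opening: 0.0003
```

```bash
python3 v.py c29.png
```

```text
[0.55177951 0.13667376 0.03238819] 0.00026764751375850214 [-10.25465502   3.72967154   5.49816087] 28.775
```

View pics/c29.png

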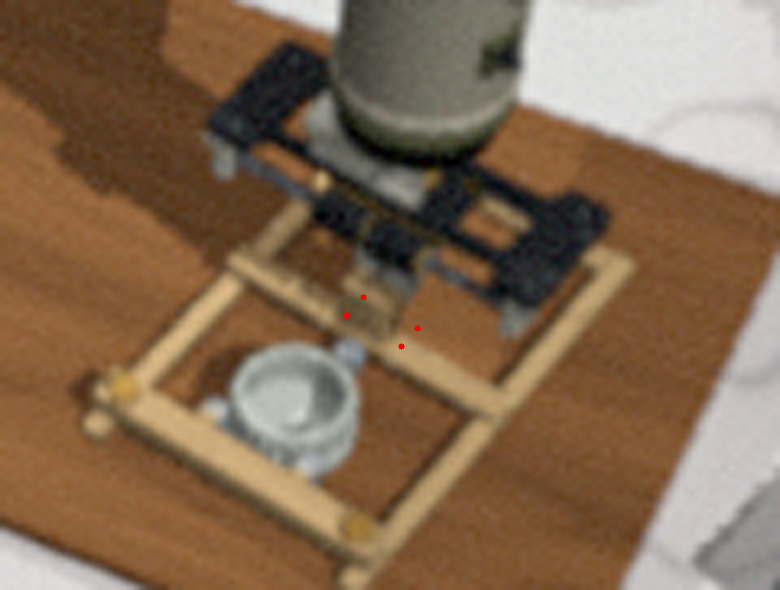

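>>> play_rows(plan=[{"slide": [0.033,-0.006,0],"roll": 0,"fingers": -1},{"slide": [0.033,-0.006,0],"roll": 0,"fingers": -1},{"slide": [0.033,-0.006,0],"roll": 0,"fingers": -1},{"slide": [0.033,-0.006,0],"roll": 0,"fingers": -1}])

```text
t: 29.32
tool_pos: [0.5557, 0.1359, 0.0324]
orientation: [0.143, 1.571, -0.142]
force: [-9.2, 3.4, 5.7]
opening: 0.0005
```

>>> play_rows(plan=[{"slide": [0.033,-0.006,0],"roll": 0,"fingers": -1},{"slide": [0.033,-0.006,0],"roll": 0,"fingers": -1}])

```text
t: 29.58
tool_pos: [0.5577, 0.1356, 0.0324]
orientation: [0.143, 1.57, -0.142]
force: [-10.1, 3.5, 7.0]
opening: 0.0009
```

```bash
python3 v.py c30.png;python3 - <<'E'
from h import *
i=save('scene','x.png')[200:255,255:315]
b=cv2.resize(i,None,fx=12,fy=10.9,interpolation=cv2.INTER_LANCZOS4);cv2.imwrite('pics/d30.png',np.clip(b.astype(float)*1.8,0,255).astype(np.uint8))
E
```

```text
[0.55772509 0.13555736 0.03243264] 0.0009387960335335705 [-10.11481036   3.4764902    6.99981881] 29.575
```

View pics/d30.png

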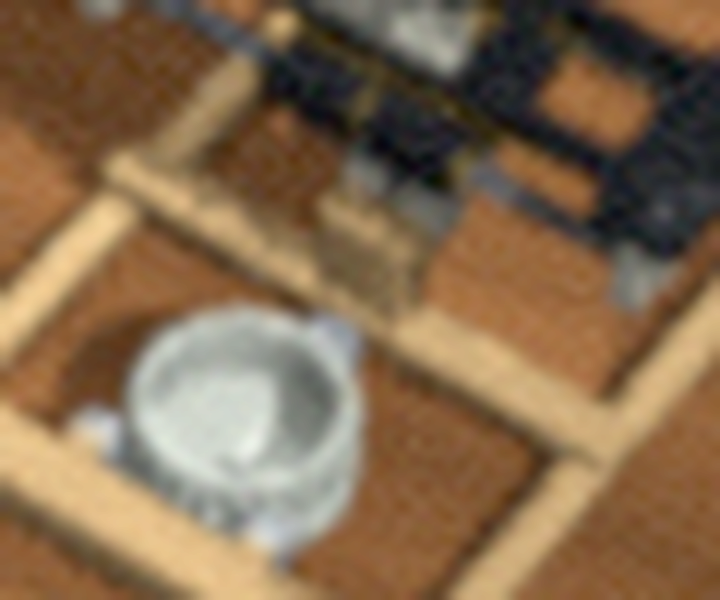

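>>> play_rows(plan=[{"slide": [0.033,-0.006,0],"roll": 0,"fingers": -1},{"slide": [0.033,-0.006,0],"roll": 0,"fingers": -1}])

```text
t: 29.92
tool_pos: [0.5595, 0.1352, 0.0324]
orientation: [0.143, 1.571, -0.142]
force: [-10.8, 4.3, 6.7]
opening: 0.0005
```

>>> play_rows(plan=[{"slide": [0.033,-0.006,0],"roll": 0,"fingers": -1}])

```text
t: 30.05
tool_pos: [0.5603, 0.1351, 0.0324]
orientation: [0.143, 1.571, -0.142]
force: [-11.9, 3.7, 8.9]
opening: 0.0004
```

>>> play_rows(plan=[{"slide": [0.033,-0.006,0],"roll": 0,"fingers": -1}])

```text
t: 30.18
tool_pos: [0.561, 0.1349, 0.0324]
orientation: [0.143, 1.572, -0.142]
force: [-13.2, 4.0, 9.9]
opening: 0.0003
```

>>> play_rows(plan=[{"slide": [0.02,-0.004,0],"roll": 0,"fingers": -1},{"slide": [0,0,0],"roll": 0,"fingers": -1}])

```text
t: 30.42
tool_pos: [0.5614, 0.1349, 0.0324]
orientation: [0.143, 1.572, -0.142]
force: [-13.4, 3.7, 10.9]
opening: 0.0005
```

```bash
python3 - <<'E'
from h import *
i=save('scene','x.png')[200:255,255:315]
b=cv2.resize(i,None,fx=12,fy=10.9,interpolation=cv2.INTER_LANCZOS4);cv2.imwrite('pics/d31.png',np.clip(b.astype(float)*1.8,0,255).astype(np.uint8))
s=robot.read_state();print(s['tool_pos'],s['force'])
E
```

```text
[0.56143869 0.13483615 0.03241482] [-13.3480911    3.38463433   9.01099823]
```

View pics/d31.png

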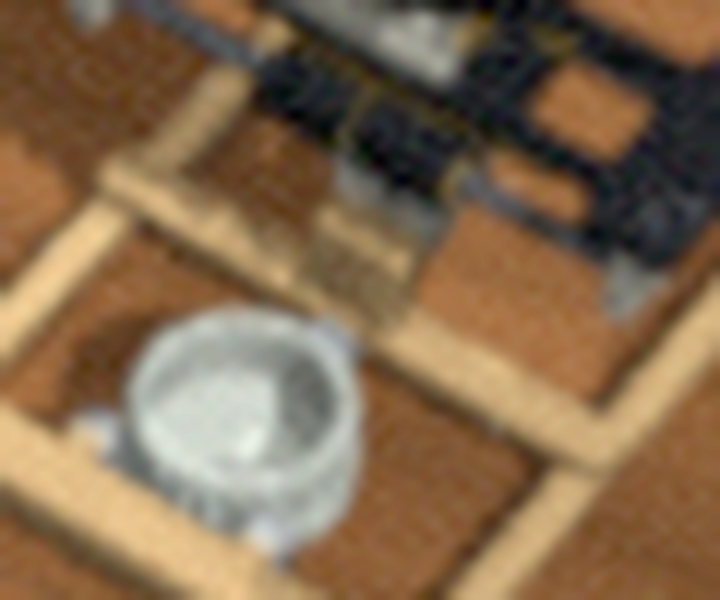

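>>> play_rows(plan=[{"slide": [0.025,-0.005,0],"roll": 0,"fingers": -1},{"slide": [0,0,0],"roll": 0,"fingers": -1}])

```text
t: 30.72
tool_pos: [0.562, 0.1347, 0.0324]
orientation: [0.143, 1.573, -0.142]
force: [-14.7, 3.6, 10.4]
opening: 0.0004
```

>>> play_rows(plan=[{"slide": [-0.07,0.013,0],"roll": 0,"fingers": -1},{"slide": [-0.15,0.029,0],"roll": 0,"fingers": -1},{"slide": [-0.5,0.1,0],"roll": 0,"fingers": -1},{"slide": [-0.4,0.08,0.5],"roll": 0,"fingers": -1},{"slide": [0,0,1],"roll": 0,"fingers": -1},{"slide": [0,0,1],"roll": 0,"fingers": -1},{"slide": [-1,0.2,1],"roll": 0,"fingers": -1},{"slide": [-1,0.2,1],"roll": 0,"fingers": -1},{"slide": [-1,0.2,0.5],"roll": 0,"fingers": -1},{"slide": [-1,1,0],"roll": 0,"fingers": -1},{"slide": [0,1,0],"roll": 0,"fingers": -1},{"slide": [0,1,0],"roll": 0,"fingers": -1},{"slide": [0,1,0],"roll": 0,"fingers": -1},{"slide": [0,1,0],"roll": 0,"fingers": -1},{"slide": [0,0,0],"roll": 0,"fingers": -1}])

```text
t: 32.6
tool_pos: [0.4113, 0.3097, 0.1827]
orientation: [0.142, 1.566, -0.141]
force: [0.2, -0.1, -0.8]
opening: 0.0003
```

```bash
python3 - <<'E'
from h import *
i=save('scene','x.png')[190:265,245:335]
b=cv2.resize(i,None,fx=8.5,fy=7.9,interpolation=cv2.INTER_LANCZOS4);cv2.imwrite('pics/d32.png',np.clip(b.astype(float)*1.8,0,255).astype(np.uint8))
i=save('top','t32f.png');b=cv2.resize(i[150:230,175:245],None,fx=8.5,fy=7.4,interpolation=cv2.INTER_LANCZOS4);cv2.imwrite('pics/t32.png',np.clip(b.astype(float)*1.8,0,255).astype(np.uint8))
s=robot.read_state();print(s['tool_pos'],s['force'])
E
```

```text
[0.4114334  0.30803366 0.18267607] [-0.28139545 -0.1425677   0.42352105]
```

View pics/d32.png

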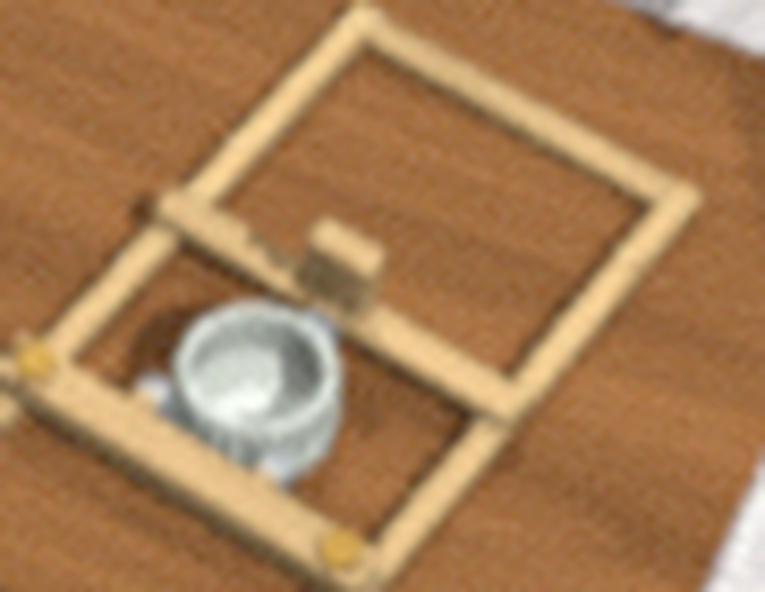

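View pics/t32.png

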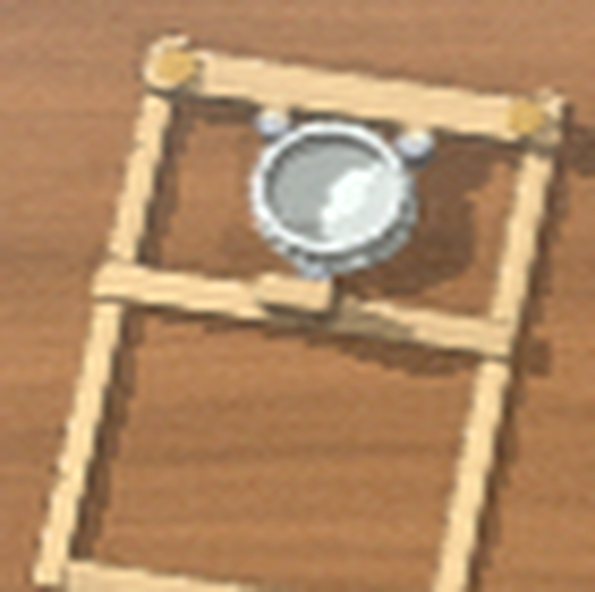

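```bash
python3 - <<'E'
from h import *
S=lambda x,y:(245+(x-3.7)/8.5,190+(y-3.5)/7.9)
T=lambda x,y:(175+(x-3.7)/8.5,150+(y-3.2)/7.4)
for n,f,th,r in(('scene',S,(347,244),(256,368)),('top',T,(296,292),(332,188))):
    t=p2w(n,[f(*th)],.09)[0,:2];c=p2w(n,[f(*r)],.062)[0,:2];print(n,t,c,np.hypot(*(t-c)))
robot.close_job(); print(robot.read_state()['t'])
E
```

```text
scene [0.57741555 0.13217992] [0.63027152 0.12033134] 0.05416772970603953
top [0.57764189 0.13247722] [0.62989613 0.12115776] 0.053466214961774734
the job is handed in; nothing more can be done
the job is handed in; nothing more can be done
```

I set the 66 mm ramekin upright in the dock, nudged it against both pegs and left the keeper snug behind it. The job was handed in at about 33 s, with the arm well clear.

**Placing:** It touched the board at a few newtons. I let go, then pushed it with shut fingers until the pegs answered at about 4 N. Both cameras put it centred on the two pegs, within about 2 mm.

**Keeper:** I pushed it up until the push force was about 4.7 N above the sliding force, which means the nose is about 2.3 mm in of its 4 mm. After I backed off, both cameras put the keeper 53.5 and 54.2 mm behind the ramekin's centre. That means about 3 mm of give, which roughly agrees given errors of 1 to 2 mm.

**What disagreed:**
- **Fingertips:** they showed about 20 mm or more above the reported tool point. The first grip closed on air and the ramekin was not touched; I went lower and it held.
- **Pegs:** the two cameras also placed the pegs 3 mm apart, so I relied on touch there.

I made no separate check that the squeeze held after release beyond those pictures. I planned no contact with the spatula, turner or tin, but did not re-check their positions at the end.

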